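Make up a patient's dose stack and card

TASK

Make up the patient's dose stack for the day on the white round base: the yellow morning pot at the bottom, the green noon pot on it, the blue night pot on top, each properly nested in the one below, and the red-capped vial standing upright in the blue pot. Take the patient card out of its wooden block and slide it down between the guides of the black holder until it is fully home. Leave the white-capped and the black-capped vials standing where they are.

Things in the scene. Friction and masses are not known exactly. Their poses are not given: they have to be found in the camera images.
- pot_yellow: yellow round open dose pot, 58 mm outside diameter, 32 mm tall, loose. Origin: centre of its underside, z up. A foot 44 mm wide and 5 mm high sticks out below; above it the wall is straight (z = 5 to 32 mm, 3 mm thick, bore 52 mm, inner floor at z = 8 mm). Stacked, the foot sits inside the pot below and the pot rests on that pot's rim, so its origin is 27 mm above the origin of the pot below
- pot_green: green round open dose pot, 58 mm outside diameter, 32 mm tall, loose. Origin: centre of its underside, z up. A foot 44 mm wide and 5 mm high sticks out below; above it the wall is straight (z = 5 to 32 mm, 3 mm thick, bore 52 mm, inner floor at z = 8 mm). Stacked, the foot sits inside the pot below and the pot rests on that pot's rim, so its origin is 27 mm above the origin of the pot below
- pot_blue: blue round open dose pot, 58 mm outside diameter, 32 mm tall, loose. Origin: centre of its underside, z up. A foot 44 mm wide and 5 mm high sticks out below; above it the wall is straight (z = 5 to 32 mm, 3 mm thick, bore 52 mm, inner floor at z = 8 mm). Stacked, the foot sits inside the pot below and the pot rests on that pot's rim, so its origin is 27 mm above the origin of the pot below
- vial_white: amber vial with a white screw cap, 29 mm diameter, 65 mm tall, loose, standing on the desk. Origin: centre of its underside, z up. Straight sides up to about z = 40 mm, then a narrowing shoulder and the cap; it can be gripped up to z = 56 mm, the top of the cap yields to the fingers
- vial_black: amber vial with a black screw cap, 29 mm diameter, 58 mm tall, loose, standing on the desk. Origin: centre of its underside, z up. Straight sides up to about z = 33 mm, then a narrowing shoulder and the cap; it can be gripped up to z = 49 mm, the top of the cap yields to the fingers
- vial_red: amber vial with a red screw cap, 29 mm diameter, 65 mm tall, loose, standing on the desk. Origin: centre of its underside, z up. Straight sides up to about z = 40 mm, then a narrowing shoulder and the cap; it can be gripped up to z = 56 mm, the top of the cap yields to the fingers
- dock: white round stacking base fixed to the desk, 84 mm diameter, 6 mm thick, with a raised collar (62 mm outside, 52 mm inside, rim at z = 14 mm). Origin: centre of its underside, z up. A pot's foot goes inside the collar and the pot rests on the rim, its origin then 9 mm above the dock's origin
- card: patient card: stiff white panel with a red band, 60 mm wide (y), 4 mm thick (x), 70 mm tall (z), with a red grip tab on top, 24 mm wide (y), 10 mm thick (x), from z = 69 to 97 mm. Origin: centre of its lower edge, z up. Loose; at the start it stands upright in the slot of the wooden block. Either face may look forward
- card_block: light wooden block, 44 x 86 x 30 mm (x, y, z), fixed to the desk, where the card stands at the start in a slot 7 mm wide (x) and 66 mm long (y), 22 mm deep (slot floor at z = 8 mm). Origin: centre of its underside
- card_holder: black card holder fixed to the desk: foot 50 x 90 x 6 mm with two upright U-guides facing each other along y. Channels 7 mm wide (x), 66 mm bottom to bottom (y), z = 6 to 50 mm, then a flared lead-in to z = 60 mm (mouth about 16 x 72 mm). Origin: centre of underside, x across the card's thickness, y along its width. The seated card's lower edge stands on the foot, 6 mm above the origin
There are look-alikes about, which are no part of the job. Several things have the shape of the card_holder; the one meant has the colours described above.

How it is judged:
By the outcome, as a careful person would: the job done as asked, in the order asked, and still so for the second after the job is handed in, with the robot touching nothing.
It also fails if it takes over 131 s, if anything falls off the work surface, if the arm or the gripper's body presses on something with over 40 N, if the wrist force passes 120 N, or if a joint passes its speed limit or range.

ROBOT

A 6-joint arm with a two-finger parallel gripper is mounted at the origin on a cart in front of the work surface, level with it; the furniture and walls round the work are solid. World frame = base frame: x ahead of the robot, y to its left, z up, the work surface at z = 0. Lengths are in mm, angles in degrees, forces in N, time in s.
With the tool pointing down it reaches from about 200 to 875 mm from the base axis. Payload 3.4 kg.
Tool frame: the origin (TCP) lies midway between the tips of the shut fingers; the grasp point (between the pads) lies 19 mm behind it (bot.hold_point_z is the distance from the TCP to the grasp point, in mm); z points along the fingers, y is the line along which they close (so a half turn about z gives the same grasp; the last joint's range is limited). The gripper opens to 94 mm and grips with 3 to 60 N. Pads are 16 mm wide; open, the fingers measure 119 mm over their backs; the gripper's body (75 mm by 177 mm) begins 78 mm behind the grasp point.
Start: joints at [62.853, 15.808, 86.224, -0, 77.962, -6.933], TCP at [198.697, 539.616, 205.493] pointing down, gripper open.
Joint ranges: [-165.64, 165.64], [-43.16, 119.46], [12.63, 154.43], [-67.54, 247.53], [6.08, 155.33], [-154.97, 154.97]. Speed limits (degrees/s): [147.25, 147.25, 180, 180, 180, 180].

INTERFACE

Orientations are given as a 3x3 rotation matrix whose columns are the frame's x, y, z axes.
In Python, from plant import bot gives the robot as it stands. The module is installed in compiled form; this text tells all that it offers.
- The arm moves only by the tool move_arm, never from a script. Its arguments are lists of equal length, an entry for each row: "claw": the opening, from 0 (shut) to 1 (fully open); "offset": the shift along the tool's x, y, z scaled (see below), a list of three; "rot": the turn, a rotation vector about the tool's x, y, z scaled (see below), a list of three. A call has 1 to 12 rows; each row is the pose to reach, as a shift and turn from the pose commanded when the call began, along the tool's axes at that moment; what a row does not reach only later rows make up. The controller multiplies each number of a shift by 0.15 m and each number of a turn by 1.5 rad. A row lasts 1/12 s, in which the tool goes at most 41.7 mm and 7.16 degrees, less where a joint would pass 70% of its speed; a pose out of reach is approached as far as the arm can. A call with a number of a shift or a turn outside -1 to 1 is refused whole. A call with a gripper value outside its range is refused whole. The fingers move at their own pace and stop on an object; "squeeze" is the grip in N (left out, the last holds). Time passes only in rows, so rows that repeat a pose let the fingers close. It gives the time, the measured TCP pose, the force, the opening and the grip force at its end, in the units of the state.
- bot.observe(): the state, without advancing time (a new reading comes with each control period).
- bot.camera(name): name is "scene" or "side" or "wrist"; returns a dict with "color" (480x640x3 uint8, red, green, blue), "camera_matrix" (3x3 intrinsics, pixels), "cam_to_world" (4x4, takes a point from camera to world coordinates). Camera axes: x right, y down, z forward; pixel columns grow to the right and rows downward; lengths in mm; the calibration is good to about 2 mm. The wrist camera is an equidistant fisheye: a pixel r from the principal point sees the ray r / f radians off the axis. A picture is of the moment at which its call begins. There is no depth.
- bot.hand_in(): hands the job in; it is judged then, once.
The state is a dict: "time_s": time; "joint_positions": joint angles; "joint_velocities": joint speeds; "tau": joint torques, N m; "tool_pos": TCP position; "ee_rot": TCP orientation; "wrist_force": force on the tool from outside, world axes, zero at the start; "torque": the same for the moment, N m; "width": finger opening in mm; "gripper_force": force on a finger pad.
Only numpy, scipy, OpenCV 4.12 (cv2) and the standard library are available. Lean on these libraries where they do the work, as an engineer would, in place of code of your own. Each camera call takes 0.05 s, during which the arm holds its last target. There are 200 camera calls.

## Working session

There is one attempt and no reset: what is moved stays moved. The work goes in short steps, Python scripts to look and compute and a tool call to move; the robot and the scene stay as the last step left them, time stands still between calls to the robot, and variables do not carry over. Pictures are saved under pics/ and viewed, at most 14 in all, crops included, and the job is handed in when it is done.

Besides the shell and the picture viewer there is one more tool, called after "Request:" in YAML: its name, and indented under it one key for each argument. move_arm: Moves the arm, as the interface text tells. Its arguments: {"type":"object","properties":{"claw":{"type":"array"},"offset":{"type":"array"},"rot":{"type":"array"},"squeeze":{"type":"number"}},"required":["claw","offset","rot"]}

```bash
mkdir -p pics; ls; python3 - <<'E'
from plant import bot
import cv2,numpy as np
print(bot.hold_point_z)
o=bot.observe();print(o)
for n in("scene","side","wrist"):
    c=bot.camera(n);cv2.imwrite(f"pics/{n}0.png",c["color"][:,:,::-1]);print(n,c["camera_matrix"].round(1).tolist(),c["cam_to_world"].round(3).tolist())
E
```

```text
pics
18.8
{'time_s': 0.0, 'joint_positions': array([ 6.28531864e+01,  1.58466490e+01,  8.62940436e+01,  4.61632408e-05,
        7.79611829e+01, -6.93277693e+00]), 'joint_velocities': array([-0.00635862, -0.0259402 , -0.02784636, -0.03621094,  0.00755956,
       -0.04174765]), 'tau': array([ 1.23675462e-03, -4.04593027e+01, -2.37232411e+01,  7.04113813e-02,
        3.46823211e-02, -1.79670869e-04]), 'tool_pos': array([198.42618228, 539.08165657, 204.62260834]), 'ee_rot': array([[-9.38408256e-01,  3.45527548e-01, -8.11980190e-04],
       [ 3.45528435e-01,  9.38406947e-01, -1.58182960e-03],
       [ 2.15402150e-04, -1.76496420e-03, -9.99998419e-01]]), 'wrist_force': array([-0.37272046,  0.28281981,  0.46834051]), 'torque': array([-0.01323566,  0.00914849,  0.03854943]), 'gripper_force': 0.0, 'width': 94.00153529815839}
scene [[501.9, 0.0, 323.9], [0.0, 501.9, 237.9], [0.0, 0.0, 1.0]] [[-0.475, -0.434, 0.766, -399.924], [-0.88, 0.212, -0.426, 473.738], [0.022, -0.876, -0.482, 590.088], [0.0, 0.0, 0.0, 1.0]]
side [[586.6, 0.0, 312.3], [0.0, 586.6, 231.8], [0.0, 0.0, 1.0]] [[0.997, -0.024, 0.078, 397.673], [-0.08, -0.434, 0.897, -1049.734], [0.013, -0.9, -0.435, 560.78], [0.0, 0.0, 0.0, 1.0]]
wrist [[371.6, 0.0, 320.6], [0.0, 371.6, 244.8], [0.0, 0.0, 1.0]] [[0.345, 0.9, 0.266, 121.409], [0.938, -0.331, -0.1, 567.467], [-0.002, 0.285, -0.959, 384.221], [0.0, 0.0, 0.0, 1.0]]
```

View pics/scene0.png

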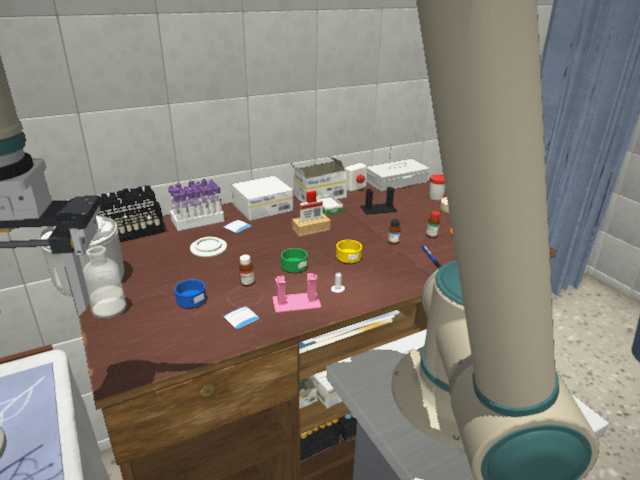

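View pics/side0.png

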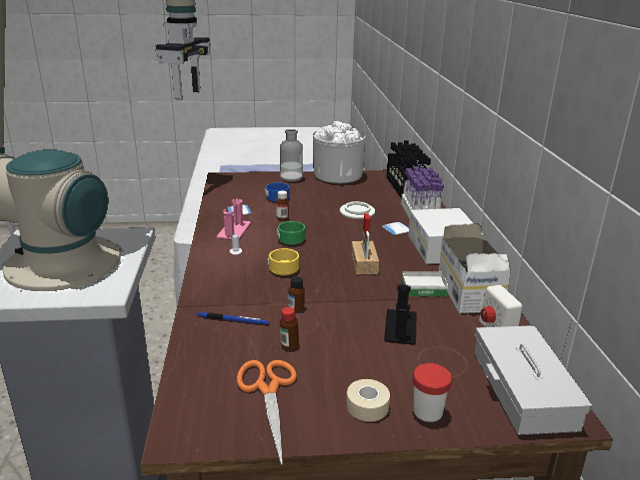

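View pics/wrist0.png

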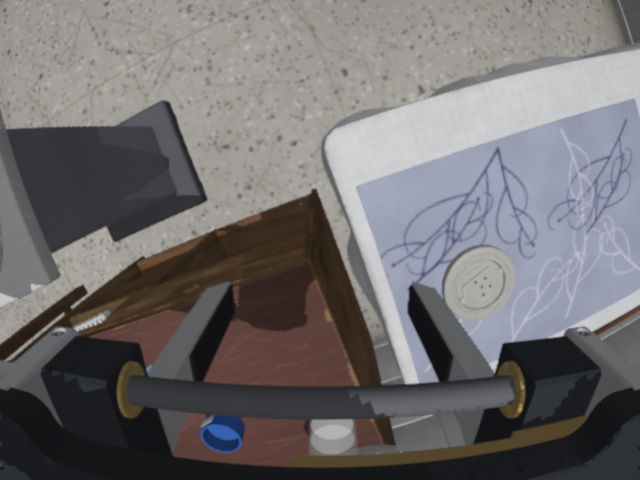

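The scene view shows: blue pot (190,293), white vial (246,270), green pot (294,260), yellow pot (349,250), dock (208,246), card in block (311,212), black vial (394,231) and red vial (433,224). Three objects have the holder's shape or look like it: the pink one at (297,292), the black one at (378,203), and a small white stand at (338,283). Only (378,203) is black.

```bash
cat > h.py <<'E'
import cv2,numpy as np
from plant import bot
def rays(c,uv):
    uv=np.atleast_2d(uv).astype(float);K=c["camera_matrix"];T=c["cam_to_world"]
    d=np.c_[(uv[:,0]-K[0,2])/K[0,0],(uv[:,1]-K[1,2])/K[1,1],np.ones(len(uv))]
    return T[:3,3],d@T[:3,:3].T
def plane(c,uv,z):
    o,d=rays(c,uv);return o+d*((z-o[2])/d[:,2])[:,None]
def tri(c1,p1,c2,p2):
    o1,d1=rays(c1,p1);o2,d2=rays(c2,p2);A=np.c_[d1[0],-d2[0]]
    s=np.linalg.lstsq(A,o2-o1,rcond=None)[0];a=o1+s[0]*d1[0];b=o2+s[1]*d2[0]
    return (a+b)/2,np.linalg.norm(a-b)
R={"yellow":((20,120,80),(34,255,255)),"green":((55,110,40),(85,255,255)),"blue":((105,150,60),(125,255,255)),
   "red":((0,170,90),(6,255,255)),"white":((0,0,150),(180,60,255)),"amber":((3,100,25),(16,255,150)),"dark":((0,0,0),(180,255,45))}
def mask(c,col,box):
    x0,y0,x1,y1=box;h=cv2.cvtColor(c["color"],cv2.COLOR_RGB2HSV);m=cv2.inRange(h,*map(np.array,R[col]))
    k=np.zeros_like(m);k[y0:y1,x0:x1]=m[y0:y1,x0:x1]
    n,l,s,ce=cv2.connectedComponentsWithStats(k);i=1+s[1:,4].argmax()
    return (l==i).astype(np.uint8),s[i],ce[i]
def bearing(c,m):
    """axis bearing, half-angle of vertical round body, from the camera's xy"""
    v,u=np.nonzero(m);uv=np.r_[np.c_[u-.5,v],np.c_[u+.5,v]]
    o,d=rays(c,uv);f=d.mean(0);a=np.arctan2(d[:,1]*f[0]-d[:,0]*f[1],d[:,0]*f[0]+d[:,1]*f[1])+np.arctan2(f[1],f[0])
    return o[:2],(a.max()+a.min())/2,(a.max()-a.min())/2
def axis(c1,m1,c2,m2):
    o1,a1,h1=bearing(c1,m1);o2,a2,h2=bearing(c2,m2)
    A=np.array([[np.cos(a1),-np.cos(a2)],[np.sin(a1),-np.sin(a2)]]);s=np.linalg.solve(A,o2-o1)
    return o1+s[0]*A[:,0],2*s[0]*np.sin(h1),2*s[1]*np.sin(h2)
E
python3 - <<'E'
from h import *
s=bot.camera("scene");d=bot.camera("side")
B={"blue":("blue",(165,270,220,318),(255,175,295,208)),"green":("green",(270,240,318,280),(270,215,310,248)),
"yellow":("yellow",(325,230,372,270),(262,240,305,280)),
"dock":("white",(180,230,235,262),(335,198,380,222)),
"vred cap":("red",(424,206,444,224),(276,306,302,324)),
"cardtab":("red",(300,188,322,206),(358,210,374,236))}
for n,(c,b1,b2) in B.items():
    m1,s1,_=mask(s,c,b1);m2,s2,_=mask(d,c,b2);print(n,*[np.round(v,1) for v in axis(s,m1,d,m2)],s1.tolist(),s2.tolist())
a=cv2.resize(s["color"][180:250,285:445],(800,350),interpolation=2)
b1=cv2.resize(d["color"][200:360,340:440],(375,600),interpolation=2)[:,:,::-1]
b2=cv2.resize(d["color"][260:360,262:322],(360,600),interpolation=2)[:,:,::-1]
cv2.imwrite("pics/c1.png",a[:,:,::-1]);cv2.imwrite("pics/c2.png",np.hstack([b1,b2]))
E
```

```text
blue [426.3 309.2] 57.2 56.9 [175, 280, 30, 27, 618] [266, 183, 23, 18, 250]
green [449.9  75.6] 56.7 57.5 [281, 248, 26, 24, 493] [278, 221, 27, 23, 525]
yellow [429.1 -51.9] 60.1 58.2 [336, 239, 26, 25, 497] [269, 248, 30, 27, 718]
dock [613.8 217.6] 85.0 83.5 [190, 236, 37, 21, 585] [340, 201, 35, 17, 361]
vred cap [ 429.2 -293.9] 20.5 20.0 [431, 211, 9, 9, 62] [283, 307, 13, 14, 132]
cardtab [589.8 -38.1] 22.0 13.1 [307, 191, 9, 11, 91] [364, 214, 6, 17, 85]
```

View pics/c1.png

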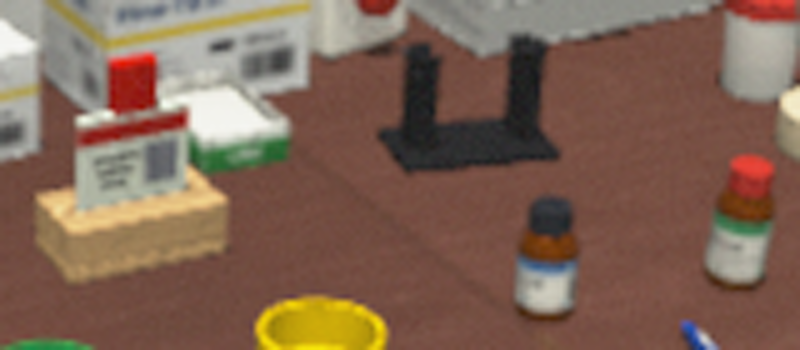

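View pics/c2.png

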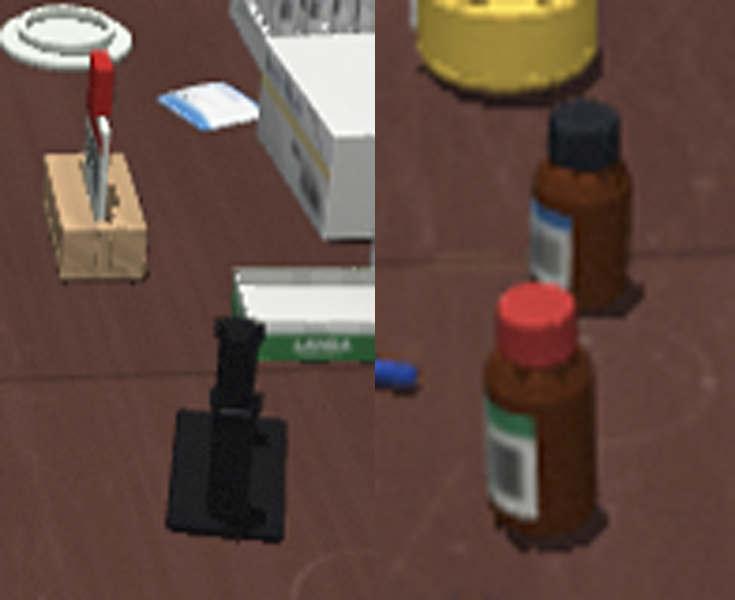

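The crops show the card in its wooden block (scene 311,212) and the black holder at scene (378,203), with two U-guides on a black foot and no other black one. The red vial is at scene (433,224) and the black vial at (394,231). I'll measure the holder foot, the block and the clearances next.

```bash
python3 - <<'E'
from h import *
s=bot.camera("scene");d=bot.camera("side")
p=lambda c,l,z:[plane(c,q,z)[0,:2].round(0).tolist() for q in l]
# holder foot top corners scene crop (380,135)(542,120)(558,155)(408,168) /5 + (285,180); side crop (180,412)(287,420)(280,540)(168,530)/3.75+(340,200)
f=lambda l,k,ox,oy:[(a/k+ox,b/k+oy) for a,b in l]
print("holder",p(s,f([(380,135),(542,120),(558,155),(408,166)],5,285,180),6),p(d,f([(180,412),(287,420),(280,538),(168,528)],3.75,340,200),6))
print("block top",p(s,f([(37,206),(75,240),(227,205),(190,172)],5,285,180),30),p(d,f([(45,155),(125,153),(147,255),(60,260)],3.75,340,200),30))
print("card panel top, z78",p(s,f([(76,116),(187,108)],5,285,180),78),p(d,f([(90,122),(107,120)],3.75,340,200),78))
print("bottle base",p(s,[(90,310),(125,310)],0),"jar base",p(d,[(315,175),(363,175)],0))
print("white vial base",p(s,[(246,283)],0),p(d,[(282,219)],0))
print("black vial base",p(s,[(394,241)],0),p(d,[(297,310)],0))
for n,a,b in(("boxtop",(344,168),(443,243)),("boxnear",(292,163),(480,262)),("bottle top",(98,250),(291,131)),("rack",(183,182),(408,167))):
    print(n,[np.round(v,0) for v in tri(s,a,d,b)])
E
```

```text
holder [[637.0, -216.0], [614.0, -308.0], [573.0, -289.0], [597.0, -209.0]] [[602.0, -218.0], [649.0, -228.0], [625.0, -315.0], [579.0, -305.0]]
block top [[598.0, 8.0], [558.0, 7.0], [558.0, -76.0], [599.0, -77.0]] [[569.0, -3.0], [613.0, -3.0], [604.0, -115.0], [560.0, -118.0]]
card panel top, z78 [[591.0, -10.0], [576.0, -62.0]] [[582.0, -62.0], [591.0, -61.0]]
bottle base [[483.0, 488.0], [453.0, 429.0]] jar base [[534.0, 464.0], [667.0, 458.0]]
white vial base [[437.0, 191.0]] [[434.0, 178.0]]
black vial base [[448.0, -193.0]] [[447.0, -200.0]]
boxtop [array([ 692., -187.,  110.]), np.float64(12.0)]
boxnear [array([ 809., -106.,   62.]), np.float64(62.0)]
bottle top [array([468., 451., 129.]), np.float64(2.0)]
rack [array([734., 228., 112.]), np.float64(18.0)]
```

Request:
move_arm:
  claw: [1, 1, 1, 1, 1]
  offset:
    - [0, -0.25, -0.1]
    - [0, -0.5, -0.1]
    - [0, -0.8, -0.1]
    - [0, -1, -0.1]
    - [0, -1, -0.1]
  rot:
    - [0, 0, -0.08]
    - [0, 0, -0.16]
    - [0, 0, -0.235]
    - [0, 0, -0.235]
    - [0, 0, -0.235]

```text
time_s: 0.77
tool_pos: [143.6, 392.4, 220.3]
ee_rot: [[-1.0, 0.0, -0.002], [0.0, 1.0, -0.005], [0.002, -0.005, -1.0]]
wrist_force: [-0.4, -0.7, -0.3]
width: 94.0
gripper_force: 0.0
```

Request:
move_arm:
  claw: [1, 1, 1, 1, 1]
  offset:
    - [-0.13, -0.2, 0]
    - [-0.26, -0.4, 0]
    - [-0.39, -0.6, 0]
    - [-0.52, -0.8, 0]
    - [-0.635, -0.99, 0]
  rot:
    - [0, 0, 0]
    - [0, 0, 0]
    - [0, 0, 0]
    - [0, 0, 0]
    - [0, 0, 0]

```text
time_s: 1.18
tool_pos: [243.3, 249.4, 220.9]
ee_rot: [[-1.0, -0.0, 0.002], [-0.0, 1.0, 0.001], [-0.002, 0.001, -1.0]]
wrist_force: [0.6, 0.1, 0.3]
width: 93.9
gripper_force: 0.0
```

Request:
move_arm:
  claw: [1, 1, 1, 1, 1]
  offset:
    - [-0.13, -0.2, 0]
    - [-0.26, -0.4, 0]
    - [-0.39, -0.6, 0]
    - [-0.52, -0.8, 0]
    - [-0.635, -0.99, 0]
  rot:
    - [0, 0, 0]
    - [0, 0, 0]
    - [0, 0, 0]
    - [0, 0, 0]
    - [0, 0, 0]

```text
time_s: 1.6
tool_pos: [339.0, 100.1, 220.9]
ee_rot: [[-1.0, 0.001, 0.002], [0.001, 1.0, 0.0], [-0.002, 0.0, -1.0]]
wrist_force: [1.1, 0.0, -0.3]
width: 94.1
gripper_force: 0.0
```

Request:
move_arm:
  claw: [1, 1, 1, 1, 1, 1, 1]
  offset:
    - [-0.13, -0.2, 0]
    - [-0.26, -0.4, 0]
    - [-0.39, -0.6, 0]
    - [-0.52, -0.8, 0.1]
    - [-0.635, -0.99, 0.2]
    - [-0.635, -0.99, 0.2]
    - [-0.635, -0.99, 0.2]
  rot:
    - [0, 0, 0]
    - [0, 0, 0]
    - [0, 0, 0]
    - [0, 0, 0]
    - [0, 0, 0]
    - [0, 0, 0]
    - [0, 0, 0]

```text
time_s: 2.18
tool_pos: [433.1, -47.9, 189.5]
ee_rot: [[-1.0, 0.004, -0.002], [0.004, 1.0, 0.001], [0.002, 0.001, -1.0]]
wrist_force: [0.1, 0.0, -0.6]
width: 94.1
gripper_force: 0.0
```

```bash
cat >> h.py <<'E'
def wrays(c,uv):
    uv=np.atleast_2d(uv).astype(float);K=c["camera_matrix"];T=c["cam_to_world"]
    p=np.c_[uv[:,0]-K[0,2],uv[:,1]-K[1,2]];r=np.hypot(*p.T)+1e-9;t=r/K[0,0]
    d=np.c_[p*(np.sin(t)/r)[:,None],np.cos(t)]
    return T[:3,3],d@T[:3,:3].T
def wplane(c,uv,z):
    o,d=wrays(c,uv);return o+d*((z-o[2])/d[:,2])[:,None]
E
python3 - <<'E'
from h import *
c=bot.camera("wrist");cv2.imwrite("pics/w1.png",c["color"][:,:,::-1]);print(bot.observe()["tool_pos"],c["cam_to_world"].round(2).tolist())
E
```

```text
[432.5816458  -46.85419967 190.07147474] [[0.0, 0.96, 0.28, 351.14], [1.0, -0.0, -0.0, -48.36], [0.0, 0.28, -0.96, 369.14], [0.0, 0.0, 0.0, 1.0]]
```

View pics/w1.png

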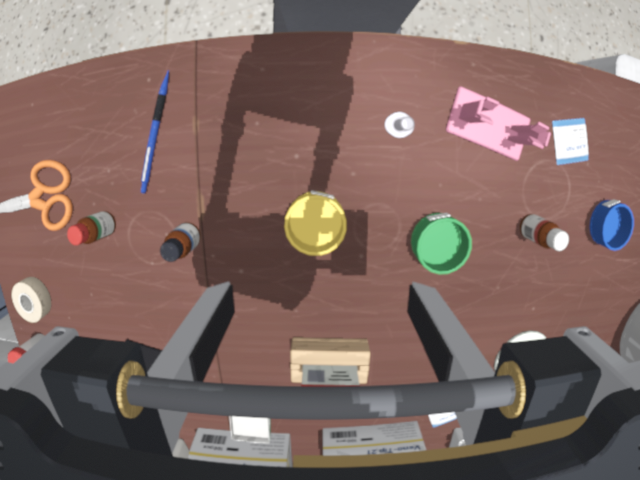

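The wrist view shows yellow (316,224), green (441,243) and blue (611,224) pots, with nothing near the fingers. Next I'll fit the rims on the z=32 plane and compare with the two-view results.

```bash
cat >> h.py <<'E'
from scipy.optimize import least_squares
def rim(c,col,box,z,R):
    """centre of a rim circle of radius R at height z, from the contour's far half (rim edge) in the wrist view"""
    m,st,ce=mask(c,col,box);m=cv2.morphologyEx(m,cv2.MORPH_CLOSE,np.ones((5,5)))
    k=max(cv2.findContours(m,cv2.RETR_EXTERNAL,cv2.CHAIN_APPROX_NONE)[0],key=cv2.contourArea)[:,0]
    P=wplane(c,k,z)[:,:2];o=c["cam_to_world"][:2,3];g=P.mean(0);f=g-o;f=f/np.linalg.norm(f)
    Q=P[(P-g)@f>0]
    r=least_squares(lambda p:np.hypot(*(Q-p[:2]).T)-p[2],[*g,R],loss="soft_l1")
    r2=least_squares(lambda p:np.hypot(*(Q-p).T)-R,g,loss="soft_l1")
    return r2.x.round(1),r.x.round(1)
E
python3 - <<'E'
from h import *
c=bot.camera("wrist");o=bot.observe();print(o["tool_pos"])
print("yellow",rim(c,"yellow",(280,188,352,262),32,29))
print("green",rim(c,"green",(405,208,478,280),32,29))
print("blue",rim(c,"blue",(584,196,638,252),32,29))
E
```

```text
[432.39804338 -46.25025893 190.51329099]
yellow (array([431.3, -53.9]), array([431.3, -53.9,  29. ]))
green (array([448.5,  69.6]), array([453.1,  74.9,  24.2]))
blue (array([429. , 304.8]), array([429.4, 306.8,  27.3]))
```

Request:
move_arm:
  claw: [1, 1, 1, 1, 1, 1]
  offset:
    - [0.017, -0.042, 0.2]
    - [0.017, -0.042, 0.4]
    - [0.017, -0.042, 0.6]
    - [0.017, -0.042, 0.8]
    - [0.017, -0.042, 1.0]
    - [0.017, -0.042, 1.0]
  rot:
    - [0, 0, 0]
    - [0, 0, 0]
    - [0, 0, 0]
    - [0, 0, 0]
    - [0, 0, 0]
    - [0, 0, 0]

```text
time_s: 2.78
tool_pos: [425.8, -50.6, 37.3]
ee_rot: [[-1.0, -0.002, -0.008], [-0.002, 1.0, 0.003], [0.008, 0.003, -1.0]]
wrist_force: [-1.5, 0.4, 0.5]
width: 93.8
gripper_force: 0.0
```

Request:
move_arm:
  claw: [1, 1, 1, 0, 0, 0, 0, 0, 0, 0]
  offset:
    - [0, 0, 0.12]
    - [0, 0, 0.21]
    - [0, 0, 0.21]
    - [0, 0, 0.21]
    - [0, 0, 0.21]
    - [0, 0, 0.21]
    - [0, 0, 0.21]
    - [0, 0, 0.21]
    - [0, 0, 0.21]
    - [0, 0, 0.21]
  rot:
    - [0, 0, 0]
    - [0, 0, 0]
    - [0, 0, 0]
    - [0, 0, 0]
    - [0, 0, 0]
    - [0, 0, 0]
    - [0, 0, 0]
    - [0, 0, 0]
    - [0, 0, 0]
    - [0, 0, 0]
  squeeze: 20

```text
time_s: 3.62
tool_pos: [430.3, -53.1, 9.4]
ee_rot: [[-1.0, 0.0, 0.001], [0.0, 1.0, -0.0], [-0.001, -0.0, -1.0]]
wrist_force: [-1.5, 1.4, 5.8]
width: 57.5
gripper_force: 20.0
```

Request:
move_arm:
  claw: [0, 0, 0, 0, 0]
  offset:
    - [0, 0, -0.2]
    - [0, 0, -0.4]
    - [0, 0, -0.6]
    - [0, 0, -0.8]
    - [0, 0, -0.8]
  rot:
    - [0, 0, 0]
    - [0, 0, 0]
    - [0, 0, 0]
    - [0, 0, 0]
    - [0, 0, 0]

```text
time_s: 4.03
tool_pos: [433.7, -54.2, 134.0]
ee_rot: [[-1.0, 0.0, 0.01], [0.0, 1.0, -0.003], [-0.01, -0.003, -1.0]]
wrist_force: [1.2, 0.8, -0.2]
width: 57.2
gripper_force: 20.0
```

Request:
move_arm:
  claw: [0, 0, 0, 0, 0, 0, 0, 0]
  offset:
    - [-0.1, 0.15, 0]
    - [-0.2, 0.3, 0]
    - [-0.3, 0.45, 0]
    - [-0.4, 0.6, 0]
    - [-0.5, 0.75, 0]
    - [-0.6, 0.9, 0]
    - [-0.6, 0.9, 0]
    - [-0.6, 0.9, 0]
  rot:
    - [0, 0, 0]
    - [0, 0, 0]
    - [0, 0, 0]
    - [0, 0, 0]
    - [0, 0, 0]
    - [0, 0, 0]
    - [0, 0, 0]
    - [0, 0, 0]

```text
time_s: 4.7
tool_pos: [519.7, 82.7, 127.7]
ee_rot: [[-1.0, -0.002, -0.002], [-0.002, 1.0, -0.0], [0.002, -0.0, -1.0]]
wrist_force: [0.0, -0.1, -1.1]
width: 57.4
gripper_force: 20.0
```

```bash
python3 - <<'E'
from h import *
c=bot.camera("wrist");cv2.imwrite("pics/w2.png",c["color"][:,:,::-1]);o=bot.observe();print(o["tool_pos"],o["width"])
E
```

```text
[518.9714686   81.88348102 127.7925648 ] 57.29392628758625
```

View pics/w2.png

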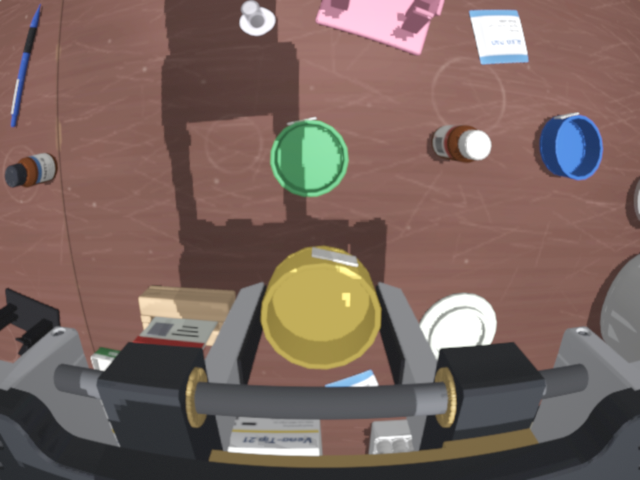

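The view shows the held yellow pot (321,307), the dock (459,328), green (309,158), blue (571,147) and white vial (462,144).

```bash
cat >> h.py <<'E'
def circ(c,col,box,z,R,sel):
    """centre of a known circle at height z from contour pixels chosen by sel(u,v)"""
    m,_,_=mask(c,col,box);m=cv2.morphologyEx(m,cv2.MORPH_CLOSE,np.ones((5,5)))
    k=max(cv2.findContours(m,cv2.RETR_EXTERNAL,cv2.CHAIN_APPROX_NONE)[0],key=cv2.contourArea)[:,0]
    k=k[sel(k[:,0],k[:,1])];Q=wplane(c,k,z)[:,:2]
    r=least_squares(lambda p:np.hypot(*(Q-p).T)-R,Q.mean(0),loss="soft_l1")
    return r.x.round(1),round(float(np.abs(r.fun).mean()),2),len(Q)
E
python3 - <<'E'
from h import *
c=bot.camera("wrist");o=bot.observe();t=o["tool_pos"]
print("dock",circ(c,"white",(415,285,500,350),4,42,lambda u,v:(v<335)&(u>424)))
print("dock R free-ish 41/43",circ(c,"white",(415,285,500,350),4,43,lambda u,v:(v<335)&(u>424)))
print("yellow held",circ(c,"yellow",(255,240,390,372),t[2]+23,29,lambda u,v:(v>325)),t)
print("green",circ(c,"green",(265,115,355,200),32,29,lambda u,v:v>158))
print("blue",circ(c,"blue",(535,108,608,185),32,29,lambda u,v:v>147))
E
```

```text
dock (array([616., 217.]), 0.33, 98)
dock R free-ish 41/43 (array([617.2, 216.6]), 0.28, 98)
yellow held (array([519.3,  81.3]), 0.23, 140) [518.71926144  81.42427192 128.00202685]
green (array([449.4,  72.3]), 1.26, 105)
blue (array([431.1, 301.5]), 3.72, 90)
```

Request:
move_arm:
  claw: [0, 0, 0, 0, 0, 0, 0]
  offset:
    - [-0.15, 0.2, 0]
    - [-0.3, 0.4, 0]
    - [-0.45, 0.6, 0]
    - [-0.58, 0.8, 0.1]
    - [-0.633, 0.9, 0.3]
    - [-0.633, 0.9, 0.4]
    - [-0.633, 0.9, 0.4]
  rot:
    - [0, 0, 0]
    - [0, 0, 0]
    - [0, 0, 0]
    - [0, 0, 0]
    - [0, 0, 0]
    - [0, 0, 0]
    - [0, 0, 0]

```text
time_s: 5.38
tool_pos: [611.7, 215.8, 64.5]
ee_rot: [[-1.0, 0.0, -0.009], [0.0, 1.0, -0.002], [0.009, -0.002, -1.0]]
wrist_force: [-0.4, -0.3, -1.1]
width: 57.3
gripper_force: 20.0
```

Request:
move_arm:
  claw: [0, 0, 0, 0, 0, 0, 0]
  offset:
    - [0, 0, 0.1]
    - [0, 0, 0.2]
    - [0, 0, 0.27]
    - [0, 0, 0.31]
    - [0, 0, 0.34]
    - [0, 0, 0.345]
    - [0, 0, 0.345]
  rot:
    - [0, 0, 0]
    - [0, 0, 0]
    - [0, 0, 0]
    - [0, 0, 0]
    - [0, 0, 0]
    - [0, 0, 0]
    - [0, 0, 0]

```text
time_s: 5.97
tool_pos: [615.3, 216.4, 18.2]
ee_rot: [[-1.0, 0.001, 0.001], [0.001, 1.0, 0.0], [-0.001, 0.0, -1.0]]
wrist_force: [0.0, -1.1, 2.1]
width: 57.3
gripper_force: 20.0
```

Request:
move_arm:
  claw: [1, 1, 1, 1, 1, 1, 1, 1]
  offset:
    - [0, 0, 0]
    - [0, 0, 0]
    - [0, 0, 0]
    - [0, 0, -0.1]
    - [0, 0, -0.3]
    - [0, 0, -0.55]
    - [0, 0, -0.75]
    - [0, 0, -0.75]
  rot:
    - [0, 0, 0]
    - [0, 0, 0]
    - [0, 0, 0]
    - [0, 0, 0]
    - [0, 0, 0]
    - [0, 0, 0]
    - [0, 0, 0]
    - [0, 0, 0]

```text
time_s: 6.63
tool_pos: [619.4, 218.2, 137.1]
ee_rot: [[-1.0, 0.0, 0.013], [0.0, 1.0, 0.003], [-0.013, 0.003, -1.0]]
wrist_force: [-0.1, 0.3, -0.4]
width: 94.2
gripper_force: 0.0
```

Request:
move_arm:
  claw: [1, 1, 1, 1, 1, 1]
  offset:
    - [0.15, -0.14, 0]
    - [0.3, -0.28, 0]
    - [0.45, -0.41, 0]
    - [0.6, -0.55, 0]
    - [0.633, -0.567, 0]
    - [0.633, -0.567, 0]
  rot:
    - [0, 0, 0]
    - [0, 0, 0]
    - [0, 0, 0]
    - [0, 0, 0]
    - [0, 0, 0]
    - [0, 0, 0]

```text
time_s: 7.13
tool_pos: [518.1, 131.1, 129.6]
ee_rot: [[-1.0, 0.002, -0.001], [0.002, 1.0, 0.0], [0.001, 0.0, -1.0]]
wrist_force: [0.0, 0.5, 0.2]
width: 94.4
gripper_force: 0.0
```

```bash
python3 - <<'E'
from h import *
c=bot.camera("wrist");o=bot.observe();t=o["tool_pos"];s=bot.camera("scene");d=bot.camera("side")
cv2.imwrite("pics/w3.png",np.vstack([c["color"],])[:,:,::-1])
print(t)
for z in(32,41): print("yellow on dock",mask(c,"yellow",(300,200,639,479))[1].tolist(),rim(c,"yellow",(300,200,639,479),z,29))
print("green",rim(c,"green",(150,50,450,300),32,29),mask(c,"green",(150,50,450,300))[1])
m1,s1,_=mask(s,"yellow",(150,150,300,300));m2,s2,_=mask(d,"yellow",(300,150,420,280));print([np.round(v,1) for v in axis(s,m1,d,m2)],s1,s2)
E
```

```text
[520.03274738 131.88743285 129.81247925]
yellow on dock [384, 316, 53, 64, 1193] (array([610.5, 206.1]), array([634.8, 216.4,  16.8]))
yellow on dock [384, 316, 53, 64, 1193] (array([603.2, 203.4]), array([628.4, 213.6,  16.2]))
green (array([451.7,  77.5]), array([452.8,  74.3,  26.3])) [ 212  127   73   70 1638]
[array([614.7, 216.6]), np.float64(61.0), np.float64(59.5)] [194 226  27  23 448] [346 191  25  20 435]
```

View pics/w3.png

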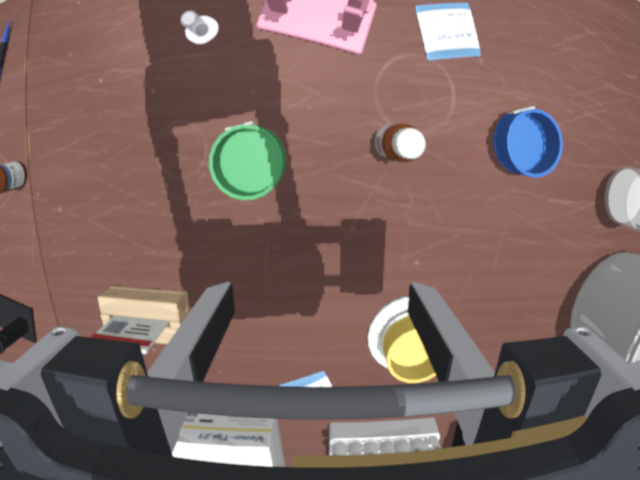

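The view shows yellow seated on the dock at (412,345); the external cameras put it at (614.7,216.6). Green is at (248,161). Next I'll pick green.

Request:
move_arm:
  claw: [1, 1, 1, 1, 1, 1, 1, 1]
  offset:
    - [0.16, -0.13, 0]
    - [0.32, -0.26, 0]
    - [0.467, -0.383, 0.05]
    - [0.467, -0.383, 0.25]
    - [0.467, -0.383, 0.45]
    - [0.467, -0.383, 0.65]
    - [0.467, -0.383, 0.8]
    - [0.467, -0.383, 0.8]
  rot:
    - [0, 0, 0]
    - [0, 0, 0]
    - [0, 0, 0]
    - [0, 0, 0]
    - [0, 0, 0]
    - [0, 0, 0]
    - [0, 0, 0]
    - [0, 0, 0]

```text
time_s: 7.95
tool_pos: [447.8, 74.9, 6.0]
ee_rot: [[-1.0, -0.0, -0.008], [-0.0, 1.0, 0.0], [0.008, 0.0, -1.0]]
wrist_force: [-1.4, -0.3, -0.4]
width: 93.8
gripper_force: 0.0
```

Request:
move_arm:
  claw: [0, 0, 0, 0, 0, 0, 0, 0, 0, 0, 0, 0]
  offset:
    - [0, 0, 0]
    - [0, 0, 0]
    - [0, 0, 0]
    - [0, 0, 0]
    - [0, 0, 0]
    - [0, 0, 0]
    - [0, 0, 0]
    - [0, 0, -0.1]
    - [0, 0, -0.3]
    - [0, 0, -0.55]
    - [0, 0, -0.8]
    - [0, 0, -0.8]
  rot:
    - [0, 0, 0]
    - [0, 0, 0]
    - [0, 0, 0]
    - [0, 0, 0]
    - [0, 0, 0]
    - [0, 0, 0]
    - [0, 0, 0]
    - [0, 0, 0]
    - [0, 0, 0]
    - [0, 0, 0]
    - [0, 0, 0]
    - [0, 0, 0]

```text
time_s: 8.95
tool_pos: [454.8, 74.6, 136.2]
ee_rot: [[-1.0, 0.0, 0.014], [0.0, 1.0, 0.0], [-0.014, 0.0, -1.0]]
wrist_force: [1.2, 0.8, -1.3]
width: 57.7
gripper_force: 20.0
```

Request:
move_arm:
  claw: [0, 0, 0, 0, 0, 0, 0, 0]
  offset:
    - [-0.15, 0.13, 0]
    - [-0.3, 0.26, 0]
    - [-0.45, 0.39, 0]
    - [-0.55, 0.475, 0]
    - [-0.55, 0.475, 0]
    - [-0.55, 0.475, 0]
    - [-0.55, 0.475, 0]
    - [-0.55, 0.475, 0]
  rot:
    - [0, 0, 0]
    - [0, 0, 0]
    - [0, 0, 0]
    - [0, 0, 0]
    - [0, 0, 0]
    - [0, 0, 0]
    - [0, 0, 0]
    - [0, 0, 0]

```text
time_s: 9.62
tool_pos: [531.0, 144.9, 129.3]
ee_rot: [[-1.0, 0.001, -0.002], [0.001, 1.0, -0.0], [0.002, -0.0, -1.0]]
wrist_force: [0.3, -0.7, -0.8]
width: 57.5
gripper_force: 20.0
```

```bash
python3 - <<'E'
from h import *
c=bot.camera("wrist");o=bot.observe();t=o["tool_pos"]
cv2.imwrite("pics/w4.png",c["color"][:,:,::-1]);print(t,o["width"])
m=mask(c,"green",(240,230,400,400));print(m[1].tolist())
vm=m[1][1]+m[1][3]*0.6
print("green held",circ(c,"green",(240,230,400,400),t[2]+22.5,29,lambda u,v:(v>vm)))
m=mask(c,"yellow",(380,250,500,380));print(m[1].tolist())
E
```

```text
[531.20360921 144.90884267 129.51427178] 57.48288447661404
[261, 249, 120, 118, 10316]
green held (array([530.1, 144.2]), 0.45, 148)
[380, 330, 12, 41, 153]
```

Request:
move_arm:
  claw: [0, 0, 0, 0, 0, 0, 0]
  offset:
    - [-0.15, 0.13, 0]
    - [-0.3, 0.26, 0]
    - [-0.45, 0.39, 0]
    - [-0.555, 0.477, 0.1]
    - [-0.555, 0.477, 0.3]
    - [-0.555, 0.477, 0.35]
    - [-0.555, 0.477, 0.35]
  rot:
    - [0, 0, 0]
    - [0, 0, 0]
    - [0, 0, 0]
    - [0, 0, 0]
    - [0, 0, 0]
    - [0, 0, 0]
    - [0, 0, 0]

```text
time_s: 10.25
tool_pos: [612.5, 216.0, 74.3]
ee_rot: [[-1.0, 0.001, -0.007], [0.001, 1.0, -0.002], [0.007, -0.002, -1.0]]
wrist_force: [-0.9, 0.4, -1.5]
width: 57.4
gripper_force: 20.0
```

Request:
move_arm:
  claw: [0, 0, 0, 0, 0, 0, 0]
  offset:
    - [0, 0, 0]
    - [0, 0, 0.06]
    - [0, 0, 0.12]
    - [0, 0, 0.17]
    - [0, 0, 0.2]
    - [0, 0, 0.218]
    - [0, 0, 0.218]
  rot:
    - [0, 0, 0]
    - [0, 0, 0]
    - [0, 0, 0]
    - [0, 0, 0]
    - [0, 0, 0]
    - [0, 0, 0]
    - [0, 0, 0]

```text
time_s: 10.83
tool_pos: [615.2, 216.9, 46.3]
ee_rot: [[-1.0, 0.001, -0.0], [0.001, 1.0, -0.0], [0.0, -0.0, -1.0]]
wrist_force: [-3.4, -2.1, 10.1]
width: 57.6
gripper_force: 20.0
```

Request:
move_arm:
  claw: [1, 1, 1, 1, 1, 1, 1, 1]
  offset:
    - [0, 0, 0]
    - [0, 0, 0]
    - [0, 0, 0]
    - [0, 0, -0.1]
    - [0, 0, -0.3]
    - [0, 0, -0.5]
    - [0, 0, -0.6]
    - [0, 0, -0.6]
  rot:
    - [0, 0, 0]
    - [0, 0, 0]
    - [0, 0, 0]
    - [0, 0, 0]
    - [0, 0, 0]
    - [0, 0, 0]
    - [0, 0, 0]
    - [0, 0, 0]

```text
time_s: 11.5
tool_pos: [618.5, 217.9, 138.6]
ee_rot: [[-1.0, 0.0, 0.008], [0.0, 1.0, 0.002], [-0.008, 0.002, -1.0]]
wrist_force: [0.8, -0.3, 0.7]
width: 93.7
gripper_force: 0.0
```

Request:
move_arm:
  claw: [1, 1, 1, 1, 1, 1, 1]
  offset:
    - [0.2, 0.05, 0]
    - [0.4, 0.1, 0]
    - [0.6, 0.15, 0]
    - [0.8, 0.2, 0]
    - [0.8, 0.2, 0]
    - [0.8, 0.2, 0]
    - [0.8, 0.2, 0]
  rot:
    - [0, 0, 0]
    - [0, 0, 0]
    - [0, 0, 0]
    - [0, 0, 0]
    - [0, 0, 0]
    - [0, 0, 0]
    - [0, 0, 0]

```text
time_s: 12.08
tool_pos: [496.1, 247.2, 133.8]
ee_rot: [[-1.0, -0.0, 0.0], [-0.0, 1.0, -0.0], [-0.0, -0.0, -1.0]]
wrist_force: [0.3, 0.1, 0.2]
width: 93.6
gripper_force: 0.0
```

```bash
python3 - <<'E'
from h import *
c=bot.camera("wrist");o=bot.observe();t=o["tool_pos"];s=bot.camera("scene");d=bot.camera("side")
print(t)
m=mask(c,"blue",(250,50,560,300));b=m[1];print(b.tolist());vm=b[1]+b[3]*.5
print("blue",circ(c,"blue",(250,50,560,300),32,29,lambda u,v:v>vm))
for n,B in(("green",((150,150,300,300),(300,150,420,280))),("blue",((165,270,220,318),(255,175,295,208)))):
    m1,s1,_=mask(s,n,B[0]);m2,s2,_=mask(d,n,B[1]);print(n,[np.round(v,1) for v in axis(s,m1,d,m2)],s1,s2)
a=cv2.resize(s["color"][200:280,170:250],(400,400),interpolation=2);b=cv2.resize(d["color"][160:230,320:390],(400,400),interpolation=2)
cv2.imwrite("pics/st1.png",np.hstack([a,b])[:,:,::-1])
E
```

```text
[496.68315126 247.13048585 133.93018467]
[379, 126, 56, 68, 999]
blue (array([424.9, 305.7]), 2.41, 123)
green [array([614.9, 217.4]), np.float64(57.6), np.float64(57.1)] [193 217  26  21 398] [347 181  24  19 395]
blue [array([426.3, 309.2]), np.float64(57.2), np.float64(56.9)] [175 279  30  28 631] [266 183  23  18 255]
```

View pics/st1.png

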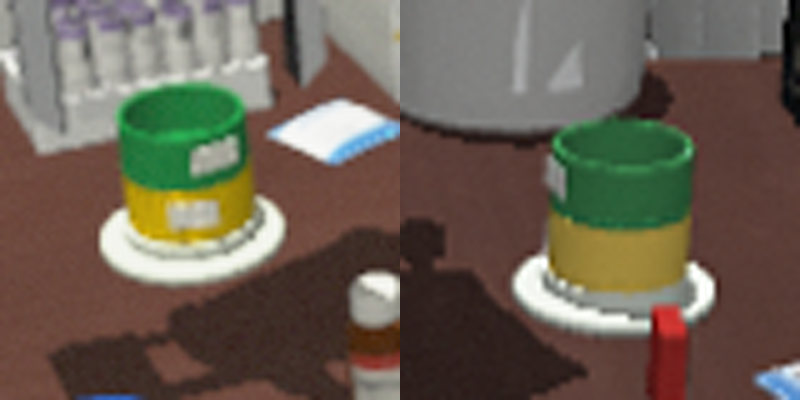

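The stack view shows green sitting flush and level on yellow, and yellow on the collar. Blue is next.

Request:
move_arm:
  claw: [1, 1, 1, 1, 1, 1, 1, 1]
  offset:
    - [0.16, 0.14, 0]
    - [0.32, 0.28, 0]
    - [0.462, 0.408, 0.05]
    - [0.462, 0.408, 0.25]
    - [0.462, 0.408, 0.45]
    - [0.462, 0.408, 0.65]
    - [0.462, 0.408, 0.833]
    - [0.462, 0.408, 0.833]
  rot:
    - [0, 0, 0]
    - [0, 0, 0]
    - [0, 0, 0]
    - [0, 0, 0]
    - [0, 0, 0]
    - [0, 0, 0]
    - [0, 0, 0]
    - [0, 0, 0]

```text
time_s: 12.9
tool_pos: [423.6, 306.4, 4.8]
ee_rot: [[-1.0, 0.001, -0.009], [0.001, 1.0, -0.005], [0.009, -0.005, -1.0]]
wrist_force: [-0.6, -0.5, 0.4]
width: 94.1
gripper_force: 0.0
```

Request:
move_arm:
  claw: [0, 0, 0, 0, 0, 0, 0, 0, 0, 0, 0, 0]
  offset:
    - [0, 0, 0]
    - [0, 0, 0]
    - [0, 0, 0]
    - [0, 0, 0]
    - [0, 0, 0]
    - [0, 0, 0]
    - [0, 0, 0]
    - [0, 0, -0.1]
    - [0, 0, -0.3]
    - [0, 0, -0.55]
    - [0, 0, -0.833]
    - [0, 0, -0.833]
  rot:
    - [0, 0, 0]
    - [0, 0, 0]
    - [0, 0, 0]
    - [0, 0, 0]
    - [0, 0, 0]
    - [0, 0, 0]
    - [0, 0, 0]
    - [0, 0, 0]
    - [0, 0, 0]
    - [0, 0, 0]
    - [0, 0, 0]
    - [0, 0, 0]

```text
time_s: 13.9
tool_pos: [430.9, 311.0, 142.1]
ee_rot: [[-1.0, 0.0, 0.013], [0.0, 1.0, 0.007], [-0.013, 0.007, -1.0]]
wrist_force: [1.2, -0.4, 0.0]
width: 56.7
gripper_force: 20.0
```

Request:
move_arm:
  claw: [0, 0, 0, 0, 0, 0, 0, 0]
  offset:
    - [-0.2, -0.1, 0]
    - [-0.4, -0.2, 0]
    - [-0.6, -0.3, 0]
    - [-0.7, -0.35, 0]
    - [-0.7, -0.35, 0]
    - [-0.7, -0.35, 0]
    - [-0.7, -0.35, 0]
    - [-0.7, -0.35, 0]
  rot:
    - [0, 0, 0]
    - [0, 0, 0]
    - [0, 0, 0]
    - [0, 0, 0]
    - [0, 0, 0]
    - [0, 0, 0]
    - [0, 0, 0]
    - [0, 0, 0]

```text
time_s: 14.57
tool_pos: [529.6, 256.6, 134.3]
ee_rot: [[-1.0, -0.001, -0.002], [-0.001, 1.0, 0.0], [0.002, 0.0, -1.0]]
wrist_force: [0.2, 0.2, -0.9]
width: 56.1
gripper_force: 20.0
```

```bash
python3 - <<'E'
from h import *
c=bot.camera("wrist");o=bot.observe();t=o["tool_pos"]
cv2.imwrite("pics/w5.png",c["color"][:,:,::-1]);print(t,o["width"])
m=mask(c,"blue",(240,230,400,400));print(m[1].tolist())
vm=m[1][1]+m[1][3]*0.6
print("blue held",circ(c,"blue",(240,230,400,400),t[2]+22.5,29,lambda u,v:(v>vm)))
E
```

```text
[529.83319658 256.62539673 134.45139373] 56.49652350359893
[262, 249, 119, 120, 10373]
blue held (array([529.7, 255.9]), 0.36, 144)
```

Request:
move_arm:
  claw: [0, 0, 0, 0, 0, 0, 0]
  offset:
    - [-0.15, -0.07, 0]
    - [-0.3, -0.14, 0]
    - [-0.45, -0.21, 0]
    - [-0.56, -0.258, 0]
    - [-0.56, -0.258, 0.15]
    - [-0.56, -0.258, 0.2]
    - [-0.56, -0.258, 0.2]
  rot:
    - [0, 0, 0]
    - [0, 0, 0]
    - [0, 0, 0]
    - [0, 0, 0]
    - [0, 0, 0]
    - [0, 0, 0]
    - [0, 0, 0]

```text
time_s: 15.2
tool_pos: [612.4, 217.3, 102.0]
ee_rot: [[-1.0, -0.0, -0.006], [-0.0, 1.0, -0.001], [0.006, -0.001, -1.0]]
wrist_force: [-0.5, 0.7, 0.0]
width: 56.4
gripper_force: 20.0
```

Request:
move_arm:
  claw: [0, 0, 0, 0, 0, 0, 0, 0]
  offset:
    - [0, 0, 0]
    - [0, 0, 0.06]
    - [0, 0, 0.12]
    - [0, 0, 0.17]
    - [0, 0, 0.2]
    - [0, 0, 0.212]
    - [0, 0, 0.215]
    - [0, 0, 0.215]
  rot:
    - [0, 0, 0]
    - [0, 0, 0]
    - [0, 0, 0]
    - [0, 0, 0]
    - [0, 0, 0]
    - [0, 0, 0]
    - [0, 0, 0]
    - [0, 0, 0]

```text
time_s: 15.87
tool_pos: [614.7, 217.3, 73.4]
ee_rot: [[-1.0, 0.0, -0.001], [0.0, 1.0, 0.0], [0.001, 0.0, -1.0]]
wrist_force: [-1.8, 0.2, 5.9]
width: 56.5
gripper_force: 20.0
```

Request:
move_arm:
  claw: [1, 1, 1, 1, 1, 1, 1, 1]
  offset:
    - [0, 0, 0]
    - [0, 0, 0]
    - [0, 0, 0]
    - [0, 0, -0.1]
    - [0, 0, -0.3]
    - [0, 0, -0.5]
    - [0, 0, -0.6]
    - [0, 0, -0.6]
  rot:
    - [0, 0, 0]
    - [0, 0, 0]
    - [0, 0, 0]
    - [0, 0, 0]
    - [0, 0, 0]
    - [0, 0, 0]
    - [0, 0, 0]
    - [0, 0, 0]

```text
time_s: 16.53
tool_pos: [618.1, 217.9, 166.4]
ee_rot: [[-1.0, 0.0, 0.008], [0.0, 1.0, 0.002], [-0.008, 0.002, -1.0]]
wrist_force: [-0.2, -0.5, 0.1]
width: 94.4
gripper_force: 0.0
```

Request:
move_arm:
  claw: [1, 1, 1, 1]
  offset:
    - [0.08, -0.22, 0]
    - [0.16, -0.44, 0]
    - [0.24, -0.66, 0]
    - [0.31, -0.85, 0]
  rot:
    - [0, 0, 0]
    - [0, 0, 0]
    - [0, 0, 0]
    - [0, 0, 0]

```text
time_s: 16.87
tool_pos: [567.0, 88.1, 160.3]
ee_rot: [[-1.0, -0.0, -0.003], [-0.0, 1.0, -0.001], [0.003, -0.001, -1.0]]
wrist_force: [-0.1, -0.9, 0.0]
width: 93.9
gripper_force: 0.0
```

Request:
move_arm:
  claw: [1, 1, 1, 1]
  offset:
    - [0.08, -0.22, 0]
    - [0.16, -0.44, 0]
    - [0.24, -0.66, 0]
    - [0.31, -0.85, 0]
  rot:
    - [0, 0, 0]
    - [0, 0, 0]
    - [0, 0, 0]
    - [0, 0, 0]

```text
time_s: 17.2
tool_pos: [520.4, -39.4, 160.6]
ee_rot: [[-1.0, 0.001, -0.003], [0.001, 1.0, 0.0], [0.003, 0.0, -1.0]]
wrist_force: [0.9, -0.2, -0.1]
width: 94.3
gripper_force: 0.0
```

Request:
move_arm:
  claw: [1, 1, 1, 1, 1, 1, 1, 1]
  offset:
    - [0.08, -0.22, 0]
    - [0.16, -0.44, 0]
    - [0.24, -0.66, 0]
    - [0.31, -0.85, 0]
    - [0.31, -0.85, 0]
    - [0.31, -0.85, 0]
    - [0.31, -0.85, 0]
    - [0.31, -0.85, 0]
  rot:
    - [0, 0, 0]
    - [0, 0, 0]
    - [0, 0, 0]
    - [0, 0, 0]
    - [0, 0, 0]
    - [0, 0, 0]
    - [0, 0, 0]
    - [0, 0, 0]

```text
time_s: 17.87
tool_pos: [475.8, -164.0, 161.6]
ee_rot: [[-1.0, -0.001, -0.001], [-0.001, 1.0, 0.001], [0.001, 0.001, -1.0]]
wrist_force: [0.2, -0.0, -0.6]
width: 94.0
gripper_force: 0.0
```

```bash
python3 - <<'E'
from h import *
c=bot.camera("wrist");o=bot.observe();t=o["tool_pos"];s=bot.camera("scene");d=bot.camera("side")
print(t)
a=cv2.resize(s["color"][190:270,170:250],(300,300),interpolation=2);b=cv2.resize(d["color"][150:230,320:400],(300,300),interpolation=2)
w=cv2.resize(c["color"],(500,375));cv2.imwrite("pics/st2.png",np.hstack([np.vstack([a,b]),np.vstack([w,np.zeros((225,500,3),np.uint8)])])[:,:,::-1])
cv2.imwrite("pics/w6.png",c["color"][:,:,::-1])
B=((150,150,300,262),(300,150,420,280))
m1,s1,_=mask(s,"blue",B[0]);m2,s2,_=mask(d,"blue",B[1]);print([np.round(v,1) for v in axis(s,m1,d,m2)],s1,s2)
E
```

```text
[ 475.98595454 -163.94711675  161.76774218]
[array([614.6, 218.4]), np.float64(55.4), np.float64(58.1)] [192 206  26  21 387] [347 171  25  18 376]
```

View pics/st2.png

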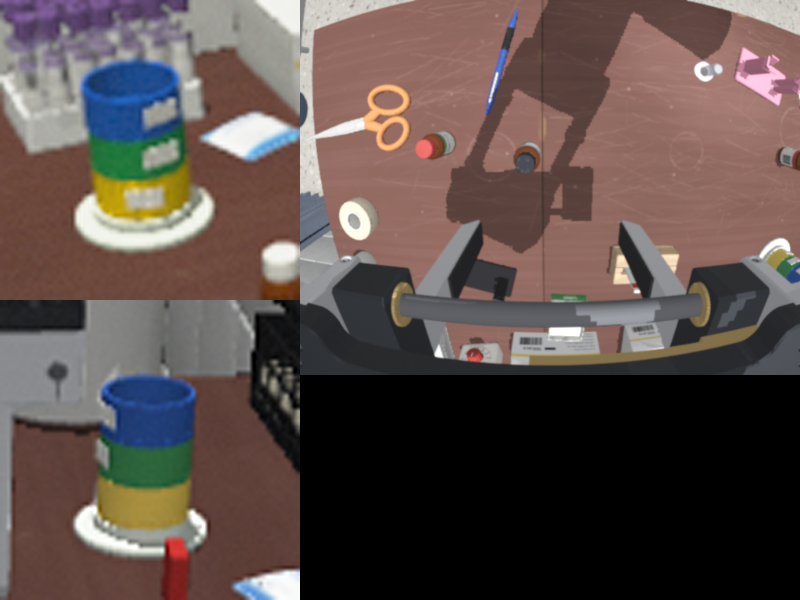

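The stack crops show all three pots flush and level. In the wrist view the red cap is at about (164,188) and the black vial at (290,203).

```bash
python3 - <<'E'
from h import *
c=bot.camera("wrist")
m,s,ce=mask(c,"red",(135,165,190,215));print(s,ce,wplane(c,ce,60).round(1),wplane(c,ce,64).round(1))
E
```

```text
Traceback (most recent call last):
  File "h.py", line 18, in mask
    n,l,s,ce=cv2.connectedComponentsWithStats(k);i=1+s[1:,4].argmax()
                                                     ~~~~~~~~~~~~~~^^
ValueError: attempt to get argmax of an empty sequence
```

```bash
python3 - <<'E'
from h import *
R["red"]=((0,120,90),(8,255,255))
c=bot.camera("wrist")
m,s,ce=mask(c,"red",(135,165,190,215));print(s,ce,wplane(c,ce,60).round(1),wplane(c,ce,64).round(1))
E
```

```text
[148 175  29  28 601] [161.76039933 188.5640599 ] [[ 430.1 -293.6   60. ]] [[ 429.6 -291.8   64. ]]
```

Request:
move_arm:
  claw: [1, 1, 1, 1, 1, 1, 1, 1, 1, 1]
  offset:
    - [0.08, -0.22, 0]
    - [0.16, -0.44, 0]
    - [0.24, -0.66, 0]
    - [0.31, -0.855, 0]
    - [0.31, -0.855, 0]
    - [0.31, -0.855, 0.2]
    - [0.31, -0.855, 0.45]
    - [0.31, -0.855, 0.7]
    - [0.31, -0.855, 0.905]
    - [0.31, -0.855, 0.905]
  rot:
    - [0, 0, 0]
    - [0, 0, 0]
    - [0, 0, 0]
    - [0, 0, 0]
    - [0, 0, 0]
    - [0, 0, 0]
    - [0, 0, 0]
    - [0, 0, 0]
    - [0, 0, 0]
    - [0, 0, 0]

```text
time_s: 18.95
tool_pos: [425.8, -289.4, 21.4]
ee_rot: [[-1.0, -0.0, -0.009], [-0.0, 1.0, 0.008], [0.009, 0.008, -1.0]]
wrist_force: [-1.2, 0.5, -0.9]
width: 93.7
gripper_force: 0.0
```

Request:
move_arm:
  claw: [0, 0, 0, 0, 0, 0, 0, 0, 0, 0]
  offset:
    - [0, 0, 0]
    - [0, 0, 0]
    - [0, 0, 0]
    - [0, 0, 0]
    - [0, 0, 0]
    - [0, 0, 0]
    - [0, 0, 0]
    - [0, 0, 0]
    - [0, 0, 0]
    - [0, 0, 0]
  rot:
    - [0, 0, 0]
    - [0, 0, 0]
    - [0, 0, 0]
    - [0, 0, 0]
    - [0, 0, 0]
    - [0, 0, 0]
    - [0, 0, 0]
    - [0, 0, 0]
    - [0, 0, 0]
    - [0, 0, 0]

```text
time_s: 19.78
tool_pos: [429.2, -293.5, 26.5]
ee_rot: [[-1.0, 0.0, 0.0], [0.0, 1.0, 0.0], [-0.0, 0.0, -1.0]]
wrist_force: [0.4, 0.3, -0.8]
width: 30.6
gripper_force: 0.0
```

Almost closed (width 30.6, no grip force yet); two more rows, then lift and look.

Request:
move_arm:
  claw: [0, 0, 0, 0, 0, 0, 0, 0, 0, 0]
  offset:
    - [0, 0, 0]
    - [0, 0, 0]
    - [0, 0, 0]
    - [0, 0, -0.1]
    - [0, 0, -0.3]
    - [0, 0, -0.5]
    - [0, 0, -0.7]
    - [0, 0, -0.905]
    - [0, 0, -0.905]
    - [0, 0, -0.905]
  rot:
    - [0, 0, 0]
    - [0, 0, 0]
    - [0, 0, 0]
    - [0, 0, 0]
    - [0, 0, 0]
    - [0, 0, 0]
    - [0, 0, 0]
    - [0, 0, 0]
    - [0, 0, 0]
    - [0, 0, 0]

```text
time_s: 20.62
tool_pos: [430.1, -294.2, 163.7]
ee_rot: [[-1.0, 0.0, 0.003], [0.0, 1.0, -0.003], [-0.003, -0.003, -1.0]]
wrist_force: [0.2, 0.6, -1.7]
width: 27.5
gripper_force: 20.0
```

```bash
python3 - <<'E'
from h import *
o=bot.observe();print(o["tool_pos"],o["width"],o["gripper_force"]);s=bot.camera("scene");d=bot.camera("side")
t=o["tool_pos"]
def px(c,P):
    T=np.linalg.inv(c["cam_to_world"]);q=c["camera_matrix"]@(T[:3,:3]@P+T[:3,3]);return (q[:2]/q[2]).astype(int)
L=[]
for c in(s,d):
    u,v=px(c,t);u=np.clip(u,50,590);v=np.clip(v,50,430);L.append(cv2.resize(c["color"][v-50:v+50,u-50:u+50],(400,400),interpolation=2));print(u,v)
cv2.imwrite("pics/v1.png",np.hstack(L)[:,:,::-1])
E
```

```text
[ 430.07375699 -294.1923417   163.73181246] 27.510938793283476 19.954888760112226
440 173
289 251
```

View pics/v1.png

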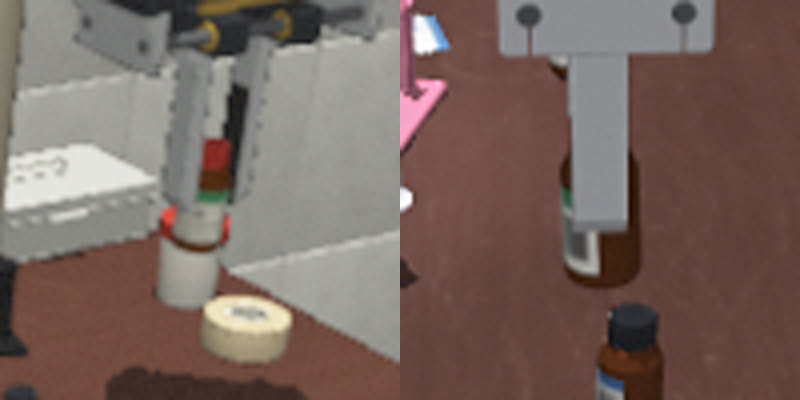

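The vial is held upright by its body. Now over to the stack.

Request:
move_arm:
  claw: [0, 0, 0, 0]
  offset:
    - [-0.08, 0.22, 0]
    - [-0.16, 0.44, 0]
    - [-0.24, 0.66, 0]
    - [-0.309, 0.852, 0]
  rot:
    - [0, 0, 0]
    - [0, 0, 0]
    - [0, 0, 0]
    - [0, 0, 0]

```text
time_s: 21.05
tool_pos: [474.6, -163.3, 160.0]
ee_rot: [[-1.0, 0.001, -0.004], [0.001, 1.0, 0.003], [0.004, 0.003, -1.0]]
wrist_force: [0.6, 0.0, -0.6]
width: 27.3
gripper_force: 20.0
```

Request:
move_arm:
  claw: [0, 0, 0, 0]
  offset:
    - [-0.08, 0.22, 0]
    - [-0.16, 0.44, 0]
    - [-0.24, 0.66, 0]
    - [-0.309, 0.852, 0]
  rot:
    - [0, 0, 0]
    - [0, 0, 0]
    - [0, 0, 0]
    - [0, 0, 0]

```text
time_s: 21.38
tool_pos: [521.0, -35.5, 160.0]
ee_rot: [[-1.0, -0.0, -0.004], [-0.0, 1.0, 0.001], [0.004, 0.001, -1.0]]
wrist_force: [0.5, -0.7, -2.0]
width: 27.3
gripper_force: 20.0
```

Request:
move_arm:
  claw: [0, 0, 0, 0]
  offset:
    - [-0.08, 0.22, 0]
    - [-0.16, 0.44, 0]
    - [-0.24, 0.66, 0]
    - [-0.309, 0.852, 0]
  rot:
    - [0, 0, 0]
    - [0, 0, 0]
    - [0, 0, 0]
    - [0, 0, 0]

```text
time_s: 21.72
tool_pos: [567.5, 92.1, 159.8]
ee_rot: [[-1.0, -0.0, -0.004], [-0.0, 1.0, 0.0], [0.004, 0.0, -1.0]]
wrist_force: [0.7, 0.7, -1.2]
width: 27.6
gripper_force: 20.0
```

Request:
move_arm:
  claw: [0, 0, 0, 0, 0, 0, 0, 0]
  offset:
    - [-0.08, 0.22, 0]
    - [-0.16, 0.44, 0]
    - [-0.24, 0.66, 0]
    - [-0.309, 0.852, 0]
    - [-0.309, 0.852, 0]
    - [-0.309, 0.852, 0]
    - [-0.309, 0.852, 0]
    - [-0.309, 0.852, 0]
  rot:
    - [0, 0, 0]
    - [0, 0, 0]
    - [0, 0, 0]
    - [0, 0, 0]
    - [0, 0, 0]
    - [0, 0, 0]
    - [0, 0, 0]
    - [0, 0, 0]

```text
time_s: 22.38
tool_pos: [613.8, 216.3, 161.1]
ee_rot: [[-1.0, 0.001, -0.003], [0.001, 1.0, -0.001], [0.003, -0.001, -1.0]]
wrist_force: [-0.5, -0.3, 0.1]
width: 27.5
gripper_force: 20.0
```

Request:
move_arm:
  claw: [0, 0, 0, 0, 0, 0, 0, 0]
  offset:
    - [0, 0, 0.08]
    - [0, 0, 0.16]
    - [0, 0, 0.24]
    - [0, 0, 0.32]
    - [0, 0, 0.38]
    - [0, 0, 0.41]
    - [0, 0, 0.425]
    - [0, 0, 0.425]
  rot:
    - [0, 0, 0]
    - [0, 0, 0]
    - [0, 0, 0]
    - [0, 0, 0]
    - [0, 0, 0]
    - [0, 0, 0]
    - [0, 0, 0]
    - [0, 0, 0]

```text
time_s: 23.05
tool_pos: [614.7, 217.1, 98.3]
ee_rot: [[-1.0, 0.001, -0.0], [0.001, 1.0, -0.0], [0.0, -0.0, -1.0]]
wrist_force: [-0.2, 0.4, -1.5]
width: 27.5
gripper_force: 20.0
```

Request:
move_arm:
  claw: [0, 0, 0, 0]
  offset:
    - [0, 0, 0.005]
    - [0, 0, 0.01]
    - [0, 0, 0.01]
    - [0, 0, 0.01]
  rot:
    - [0, 0, 0]
    - [0, 0, 0]
    - [0, 0, 0]
    - [0, 0, 0]

```text
time_s: 23.38
tool_pos: [615.1, 217.8, 97.5]
ee_rot: [[-1.0, 0.0, 0.001], [0.0, 1.0, 0.0], [-0.001, 0.0, -1.0]]
wrist_force: [1.3, 0.3, 0.0]
width: 27.1
gripper_force: 20.0
```

Request:
move_arm:
  claw: [0.45, 0.45, 1, 1, 1, 1, 1, 1, 1, 1, 1]
  offset:
    - [0, 0, 0]
    - [0, 0, 0]
    - [0, 0, 0]
    - [0, 0, 0]
    - [0, 0, 0]
    - [0, 0, 0]
    - [0, 0, -0.1]
    - [0, 0, -0.3]
    - [0, 0, -0.5]
    - [0, 0, -0.7]
    - [0, 0, -0.7]
  rot:
    - [0, 0, 0]
    - [0, 0, 0]
    - [0, 0, 0]
    - [0, 0, 0]
    - [0, 0, 0]
    - [0, 0, 0]
    - [0, 0, 0]
    - [0, 0, 0]
    - [0, 0, 0]
    - [0, 0, 0]
    - [0, 0, 0]

```text
time_s: 24.3
tool_pos: [618.3, 218.6, 209.1]
ee_rot: [[-1.0, 0.0, 0.012], [0.0, 1.0, 0.003], [-0.012, 0.003, -1.0]]
wrist_force: [0.2, -0.2, 0.5]
width: 93.1
gripper_force: 0.0
```

Request:
move_arm:
  claw: [1, 1, 1, 1, 1, 1, 1, 1]
  offset:
    - [0.15, -0.2, 0]
    - [0.3, -0.4, 0]
    - [0.45, -0.6, 0]
    - [0.6, -0.8, 0]
    - [0.7, -1, 0]
    - [0.7, -1, 0]
    - [0.7, -1, 0]
    - [0.7, -1, 0]
  rot:
    - [0, 0, 0]
    - [0, 0, 0]
    - [0, 0, 0]
    - [0, 0, 0]
    - [0, 0, 0]
    - [0, 0, 0]
    - [0, 0, 0]
    - [0, 0, 0]

```text
time_s: 24.97
tool_pos: [510.2, 68.0, 202.0]
ee_rot: [[-1.0, 0.001, 0.001], [0.001, 1.0, 0.001], [-0.001, 0.001, -1.0]]
wrist_force: [0.3, 0.3, -0.0]
width: 93.9
gripper_force: 0.0
```

```bash
python3 - <<'E'
from h import *
o=bot.observe();print(o["tool_pos"]);s=bot.camera("scene");d=bot.camera("side");c=bot.camera("wrist")
cv2.imwrite("pics/w7full.png",c["color"][:,:,::-1])
a=cv2.resize(s["color"][180:280,160:260],(200,200),interpolation=2);b=cv2.resize(d["color"][120:220,310:410],(200,200),interpolation=2)
w=c["color"][:,20:620]
cv2.imwrite("pics/w7.png",np.hstack([np.vstack([a,b,np.zeros((80,200,3),np.uint8)]),w])[:,:,::-1])
E
```

```text
[510.2303381   67.96432945 202.01814914]
```

View pics/w7.png

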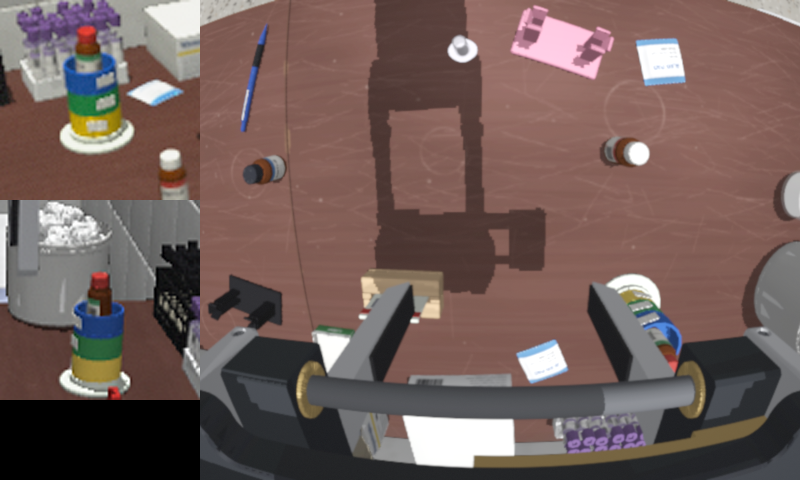

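The crops show the red vial upright in the blue pot and the stack intact. Next I'll take overhead views of the card and the holder and measure them by mask.

Request:
move_arm:
  claw: [1, 1, 1, 1, 1, 1, 1, 1, 1]
  offset:
    - [0.1, -0.15, -0.1]
    - [0.2, -0.3, -0.2]
    - [0.3, -0.45, -0.3]
    - [0.4, -0.6, -0.32]
    - [0.465, -0.685, -0.32]
    - [0.465, -0.685, -0.32]
    - [0.465, -0.685, -0.32]
    - [0.465, -0.685, -0.32]
    - [0.465, -0.685, -0.32]
  rot:
    - [0, 0, 0]
    - [0, 0, 0]
    - [0, 0, 0]
    - [0, 0, 0]
    - [0, 0, 0]
    - [0, 0, 0]
    - [0, 0, 0]
    - [0, 0, 0]
    - [0, 0, 0]

```text
time_s: 25.87
tool_pos: [440.7, -34.0, 249.6]
ee_rot: [[-1.0, -0.001, -0.0], [-0.001, 1.0, 0.001], [0.0, 0.001, -1.0]]
wrist_force: [0.8, -0.1, 0.6]
width: 94.1
gripper_force: 0.0
```

```bash
cat >> h.py <<'E'
R["red"]=((0,150,80),(8,255,255));R["wood"]=((12,60,110),(25,170,255));R["dark"]=((0,0,0),(180,255,50))
def quad(c,col,box,z):
    m,s,ce=mask(c,col,box);m=cv2.morphologyEx(m,cv2.MORPH_CLOSE,np.ones((7,7)))
    k=max(cv2.findContours(m,cv2.RETR_EXTERNAL,cv2.CHAIN_APPROX_NONE)[0],key=cv2.contourArea)[:,0]
    r=cv2.minAreaRect(wplane(c,k,z)[:,:2].astype(np.float32));return s.tolist(),np.round(r[0],1),np.round(r[1],1),round(r[2],1)
E
python3 - <<'E'
from h import *
import pickle
c=bot.camera("wrist");o=bot.observe();print(o["tool_pos"]);pickle.dump(c,open("A.pkl","wb"))
B=(236,230,405,378)
print("wood30",quad(c,"wood",B,30));
for z in(78,105):print("red",z,quad(c,"red",B,z))
m=mask(c,"red",B);print(m[2])
h=cv2.cvtColor(c["color"],cv2.COLOR_RGB2HSV)
for p in[(330,310),(320,330),(320,345),(320,360)]:print(p,h[p[1],p[0]])
E
```

```text
[440.63779627 -34.12479326 249.6419119 ]
wood30 ([281, 308, 72, 43, 1909], array([585. , -39.2]), array([87.7, 58.3]), 88.0)
red 78 ([305, 353, 23, 20, 398], array([601.6, -39.7]), array([26.6, 25.2]), 0.2)
red 105 ([305, 353, 23, 20, 398], array([583. , -39.3]), array([24.6, 23.3]), 0.2)
[315.75376884 363.24874372]
(330, 310) [ 16  78 160]
(320, 330) [ 18  63 230]
(320, 345) [ 42   9 145]
(320, 360) [  1 180 132]
```

Request:
move_arm:
  claw: [1, 1, 1, 1, 1]
  offset:
    - [0, -0.2, 0]
    - [0, -0.4, 0]
    - [0, -0.6, 0]
    - [0, -0.75, 0]
    - [0, -0.75, 0]
  rot:
    - [0, 0, 0]
    - [0, 0, 0]
    - [0, 0, 0]
    - [0, 0, 0]
    - [0, 0, 0]

```text
time_s: 26.33
tool_pos: [440.9, -150.7, 249.5]
ee_rot: [[-1.0, 0.003, -0.0], [0.003, 1.0, -0.002], [0.0, -0.002, -1.0]]
wrist_force: [-0.3, -0.2, 0.3]
width: 94.0
gripper_force: 0.0
```

Request:
move_arm:
  claw: [1, 1, 1, 1, 1, 1, 1, 1]
  offset:
    - [0, -0.2, 0]
    - [0, -0.4, 0]
    - [0, -0.6, 0]
    - [0, -0.75, 0]
    - [0, -0.75, 0]
    - [0, -0.75, 0]
    - [0, -0.75, 0]
    - [0, -0.75, 0]
  rot:
    - [0, 0, 0]
    - [0, 0, 0]
    - [0, 0, 0]
    - [0, 0, 0]
    - [0, 0, 0]
    - [0, 0, 0]
    - [0, 0, 0]
    - [0, 0, 0]

```text
time_s: 27.0
tool_pos: [440.1, -258.2, 249.9]
ee_rot: [[-1.0, -0.001, -0.0], [-0.001, 1.0, 0.001], [0.0, 0.001, -1.0]]
wrist_force: [0.1, -0.1, 0.0]
width: 94.0
gripper_force: 0.0
```

```bash
python3 - <<'E'
from h import *
import pickle
c=bot.camera("wrist");o=bot.observe();print(o["tool_pos"]);pickle.dump(c,open("B.pkl","wb"))
for z in (0,6):print("holder",z,quad(c,"dark",(236,230,405,378),z))
w=c["color"][220:385,230:410];a=pickle.load(open("A.pkl","rb"))["color"][220:385,230:410]
cv2.imwrite("pics/ab.png",cv2.resize(np.hstack([a,w]),None,fx=2.2,fy=2.2,interpolation=2)[:,:,::-1])
E
```

```text
[ 440.11425313 -258.35121435  250.0287521 ]
holder 0 ([329, 340, 23, 36, 481], array([ 647.8, -231.7]), array([59.7, 28.4]), 6.4)
holder 6 ([329, 340, 23, 36, 481], array([ 643.7, -232.1]), array([58.9, 28. ]), 6.4)
```

View pics/ab.png

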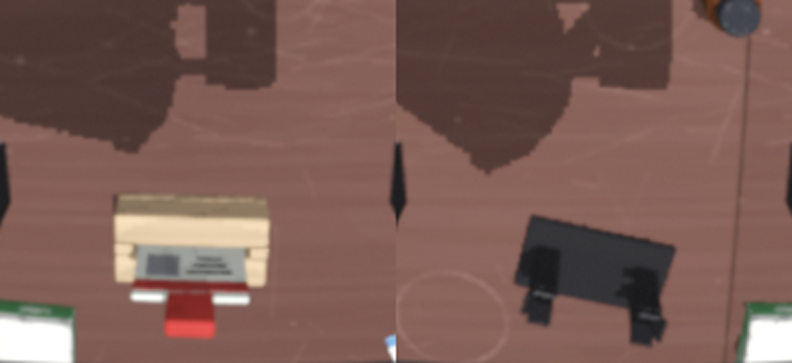

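View A shows the card upright in its block, square to y, with the tab top at crop (190,328) and the panel top edge at (133,298)–(249,299). View B shows the black holder yawed: foot near edge (532,217)–(675,248), far-left corner (516,283), and guide tops near (538,310) and (648,333).

```bash
python3 - <<'E'
from h import *
import pickle
a=pickle.load(open("A.pkl","rb"));b=pickle.load(open("B.pkl","rb"))
g=lambda c,p,z,ox=0:[wplane(c,((u-ox)/2.2+230-.3,v/2.2+220-.3),z)[0,:2].round(1) for u,v in p]
print("block top corners",g(a,[(115,213),(269,220),(115,282),(267,285)],30))
print("panel top",g(a,[(131,296),(249,298)],78),"tab top",g(a,[(165,320),(214,320),(165,337),(214,337)],105))
print("panel lower at slot z30",g(a,[(135,246),(245,250)],30))
f=g(b,[(532,217),(675,248),(516,283)],6,396);print("foot",f)
e=f[0]-f[1];print("yaw of y axis vs world y",np.degrees(np.arctan2(-e[0],e[1])),np.linalg.norm(e),np.linalg.norm(f[0]-f[2]),"centre",(f[1]+f[2])/2)
# dark mask foot outline: pixels V<62 low saturation
h=cv2.cvtColor(b["color"],cv2.COLOR_RGB2HSV);m=cv2.inRange(h,(0,0,0),(180,110,75));k=np.zeros_like(m);k[300:385,270:365]=m[300:385,270:365]
n,l,s,ce=cv2.connectedComponentsWithStats(k);i=1+s[1:,4].argmax();k=(l==i).astype(np.uint8);print(s[i])
ct=max(cv2.findContours(k,cv2.RETR_EXTERNAL,cv2.CHAIN_APPROX_NONE)[0],key=cv2.contourArea)[:,0]
# near edge line per column
E=np.array([[u,ct[ct[:,0]==u,1].min()] for u in range(s[i][0]+10,s[i][0]+s[i][2]-4)])
P=wplane(b,E,0)[:,:2];vx,vy,x0,y0=cv2.fitLine(P.astype(np.float32),cv2.DIST_HUBER,0,.01,.01).ravel();print("near edge z0 dir",np.degrees(np.arctan2(-vx/vy,1)),"pt",x0,y0)
Q=wplane(b,ct,60)[:,:2]; 
E2=np.array([[u,ct[ct[:,0]==u,1].max()] for u in range(s[i][0],s[i][0]+s[i][2])]);print([tuple(e) for e in E2[::3]])
E
```

```text
block top corners [array([567.4, -81.1]), array([571.6,   3.6]), array([612.6, -83.1]), array([614.3,   4.1])]
panel top [array([590.4, -69.5]), array([591.4,  -9.5])] tab top [array([586.3, -51.1]), array([586.2, -27.8]), array([596.5, -51.3]), array([596.4, -27.7])]
panel lower at slot z30 [array([588.3, -70.7]), array([590.7,  -9.2])]
foot [array([ 582. , -295.7]), array([ 603.1, -211.4]), array([ 628.1, -307. ])]
yaw of y axis vs world y 165.947765525089 86.90051783505089 47.46472374300731 centre [ 615.6 -259.2]
[ 284  318   73   59 2483]
near edge z0 dir -14.081094 pt 594.98987 -255.11116
[(np.int64(284), np.int64(347)), (np.int64(287), np.int64(349)), (np.int64(290), np.int64(365)), (np.int64(293), np.int64(366)), (np.int64(296), np.int64(366)), (np.int64(299), np.int64(366)), (np.int64(302), np.int64(354)), (np.int64(305), np.int64(353)), (np.int64(308), np.int64(353)), (np.int64(311), np.int64(354)), (np.int64(314), np.int64(355)), (np.int64(317), np.int64(355)), (np.int64(320), np.int64(356)), (np.int64(323), np.int64(357)), (np.int64(326), np.int64(357)), (np.int64(329), np.int64(358)), (np.int64(332), np.int64(358)), (np.int64(335), np.int64(359)), (np.int64(338), np.int64(375)), (np.int64(341), np.int64(376)), (np.int64(344), np.int64(376)), (np.int64(347), np.int64(373)), (np.int64(350), np.int64(372)), (np.int64(353), np.int64(342)), (np.int64(356), np.int64(334))]
```

Request:
move_arm:
  claw: [1, 1, 1, 1, 1, 1, 1, 1]
  offset:
    - [-0.2, 0, 0.1]
    - [-0.4, 0, 0.2]
    - [-0.6, 0, 0.333]
    - [-0.8, 0, 0.333]
    - [-0.8, 0, 0.333]
    - [-0.8, 0, 0.333]
    - [-0.8, 0, 0.333]
    - [-0.8, 0, 0.333]
  rot:
    - [0, 0, 0]
    - [0, 0, 0]
    - [0, 0, 0]
    - [0, 0, 0]
    - [0, 0, 0]
    - [0, 0, 0]
    - [0, 0, 0]
    - [0, 0, 0]

```text
time_s: 27.72
tool_pos: [559.1, -259.5, 200.8]
ee_rot: [[-1.0, -0.0, 0.0], [-0.0, 1.0, -0.0], [-0.0, -0.0, -1.0]]
wrist_force: [0.6, 0.0, 0.1]
width: 93.7
gripper_force: 0.0
```

```bash
python3 - <<'E'
from h import *
import pickle
b=bot.camera("wrist");o=bot.observe();t=o["tool_pos"];print(t);pickle.dump(b,open("C.pkl","wb"))
h=cv2.cvtColor(b["color"],cv2.COLOR_RGB2HSV);m=cv2.inRange(h,(0,0,0),(180,110,75));k=np.zeros_like(m);k[190:330,245:400]=m[190:330,245:400]
n,l,s,ce=cv2.connectedComponentsWithStats(k);i=1+s[1:,4].argmax();k=(l==i).astype(np.uint8);x,y,w,hh,A=s[i];print(s[i])
for r in k[y-2:y+hh+2:3,x-2:x+w+2:2]:print("".join(".#"[q] for q in r))
for r in h[y-2:y+hh+2:5,x-2:x+w+2:4,2]:print(" ".join("%3d"%q for q in r))
E
```

```text
[ 559.08583364 -259.73711459  200.86499974]
[ 276  239   91   69 4017]
................................................
......######....................................
......############..............................
.....###################........................
.....##########################.................
.....###############################............
....#######################################.....
....##########################################..
...###########################################..
...###########################################..
...###########################################..
..###########################################...
..###########################################...
..##########################################....
.###########################################....
...########################################.....
...########################################.....
...#########...#..#########################.....
....########.............###################....
......######...................##############...
...................................#########....

[... 935 characters left out ...]
  33  30  30  31  36  63 144
 84  39  34  31  29  31  35  35  35  36  43  61  62  62  62  63  63  48  30  29  30  54 120 142
 84  76  33  32  30  31  31  35  35  36  61  61  62  61  61  60  37  31  29  29  31  35 139 141
 85  78  56  34  33  34  74  60  45  50  60  59  59  59  59  50  36  30  31  40  38  39 138 140
 86  86  71  38  35  34  87  97 142 144 143 134 116  76  59  59  60  33  32  30  31  38  89 143
 83  84  83  82  83  80  89 137 138 138 138 138 138 138 137 136 132  77  43  40  37  39  77 138
 87  85  86  86  86 121 142 143 142 142 141 141 141 141 140 141 141  96  45  45  45  45 129 141
 86  82  83 113 138 138 139 138 139 139 138 138 138 139 138 138 138 128  97  68  76 136 138 137
```

```bash
python3 - <<'E'
from h import *
import pickle
b=pickle.load(open("C.pkl","rb"))
h=cv2.cvtColor(b["color"],cv2.COLOR_RGB2HSV);m=cv2.inRange(h,(0,0,0),(180,110,75));k=np.zeros_like(m);k[190:330,245:400]=m[190:330,245:400]
n,l,s,ce=cv2.connectedComponentsWithStats(k);i=1+s[1:,4].argmax();k=l==i;x,y=s[i][:2]
cols=lambda r,f,o:np.array([[u,f(np.nonzero(k[:,u])[0])+o] for u in r],float)
rows=lambda r,f,o:np.array([[f(np.nonzero(k[v])[0])+o,v] for v in r],float)
S={"near":(cols(range(x+14,x+76),np.min,-.5),0),"far":(cols(range(x+30,x+58),np.max,.5),6),
   "left":(rows(range(y+6,y+36),np.min,-.5),6),"right":(rows(range(y+22,y+42),np.max,.5),6)}
L={}
for q,(e,z) in S.items():
    P=wplane(b,e,z)[:,:2].astype(np.float32);v=cv2.fitLine(P,cv2.DIST_HUBER,0,.01,.01).ravel();L[q]=v
    print(q,"angle",np.degrees(np.arctan2(v[1],v[0])).round(1),"pt",v[2:].round(1))
th=np.radians(-14.1);ex=np.array([np.cos(th),np.sin(th)]);ey=np.array([-np.sin(th),np.cos(th)])
px=[L[q][2:]@ex for q in("near","far")];py=[L[q][2:]@ey for q in("left","right")]
print(np.diff(px),np.diff(py),"centre",(ex*np.mean(px)+ey*np.mean(py)).round(1))
E
```

```text
near angle 75.8 pt [ 591.1 -260.3]
far angle 75.7 pt [ 639.8 -262.7]
left angle -15.3 pt [ 607.7 -304.4]
right angle -14.5 pt [ 616.9 -214.6]
[47.83804296] [89.31419922] centre [ 615.7 -260.3]
```

Request:
move_arm:
  claw: [1, 1, 1, 1, 1, 1, 1, 1, 1, 1, 1, 1]
  offset:
    - [-0.02, 0.08, 0]
    - [-0.04, 0.16, 0]
    - [-0.06, 0.25, 0]
    - [-0.08, 0.33, 0]
    - [-0.1, 0.42, 0]
    - [-0.12, 0.5, 0]
    - [-0.14, 0.58, 0]
    - [-0.16, 0.67, 0]
    - [-0.18, 0.75, 0]
    - [-0.19, 0.83, 0]
    - [-0.2, 0.92, 0]
    - [-0.204, 1.0, 0]
  rot:
    - [0, 0, -0.083]
    - [0, 0, -0.166]
    - [0, 0, -0.25]
    - [0, 0, -0.333]
    - [0, 0, -0.416]
    - [0, 0, -0.5]
    - [0, 0, -0.583]
    - [0, 0, -0.666]
    - [0, 0, -0.75]
    - [0, 0, -0.833]
    - [0, 0, -0.916]
    - [0, 0, -1.0]

```text
time_s: 28.77
tool_pos: [591.5, -67.7, 190.1]
ee_rot: [[-0.484, -0.875, 0.003], [-0.861, 0.475, -0.179], [0.155, -0.089, -0.984]]
wrist_force: [0.5, 0.1, -0.3]
width: 94.1
gripper_force: 0.0
```

Request:
move_arm:
  claw: [1, 1, 1, 1, 1, 1, 1]
  offset:
    - [-0.2, 0.014, 0]
    - [-0.4, 0.028, 0]
    - [-0.472, 0.034, 0]
    - [-0.472, 0.034, 0]
    - [-0.472, 0.034, 0]
    - [-0.472, 0.034, 0]
    - [-0.472, 0.034, 0]
  rot:
    - [0, 0, -0.047]
    - [0, 0, -0.047]
    - [0, 0, -0.047]
    - [0, 0, -0.047]
    - [0, 0, -0.047]
    - [0, 0, -0.047]
    - [0, 0, -0.047]

```text
time_s: 29.35
tool_pos: [621.3, -6.4, 178.3]
ee_rot: [[-0.424, -0.906, 0.001], [-0.891, 0.417, -0.178], [0.161, -0.076, -0.984]]
wrist_force: [-0.5, 0.8, 1.0]
width: 93.8
gripper_force: 0.0
```

```bash
python3 - <<'E'
from h import *
c=bot.camera("wrist");o=bot.observe();print(o["tool_pos"],o["joint_positions"].round(1),o["ee_rot"].round(3).tolist())
m,s,ce=mask(c,"red",(238,180,402,400));print(s,ce)
for z in (105,90):print(z,quad(c,"red",(238,180,402,400),z))
E
```

```text
[621.40290694  -6.29645212 178.26752052] [  -0.6   21.1   83.1  -10.6   75.9 -152.9] [[-0.424, -0.906, 0.001], [-0.891, 0.417, -0.178], [0.161, -0.076, -0.984]]
[338 197  22  34 384] [348.32291667 213.38541667]
105 ([338, 197, 22, 34, 384], array([591.9, -39.6]), array([22.6,  9.2]), 88.8)
90 ([338, 197, 22, 34, 384], array([592.1, -39.1]), array([23.9,  9.8]), 88.8)
```

```bash
python3 - <<'E'
from h import *
from scipy.spatial.transform import Rotation as Ro
o=bot.observe();R0=o["ee_rot"];D=np.array([[0,1,0],[1,0,0],[0,0,-1.]])
v=Ro.from_matrix(R0.T@D).as_rotvec();print(v,np.degrees(np.linalg.norm(v)),v/2/1.5)
R1=R0@Ro.from_rotvec(v/2).as_matrix()
d=np.array([591,-39,200])-o["tool_pos"]
print("offset in call1 frame",(R0.T@d/150).round(3),R1.round(3).tolist())
E
```

```text
[-0.24191079  0.05478042  2.69427077] 155.02311749452682 [-0.08063693  0.01826014  0.89809026]
offset in call1 frame [ 0.304  0.082 -0.104] [[-0.974, 0.217, -0.071], [0.223, 0.971, -0.09], [0.05, -0.103, -0.993]]
```

Request:
move_arm:
  claw: [1, 1, 1, 1, 1, 1, 1, 1, 1, 1, 1, 1]
  offset:
    - [0.03, 0.01, -0.01]
    - [0.06, 0.02, -0.02]
    - [0.09, 0.025, -0.03]
    - [0.12, 0.03, -0.04]
    - [0.15, 0.04, -0.05]
    - [0.18, 0.05, -0.06]
    - [0.21, 0.06, -0.07]
    - [0.24, 0.07, -0.08]
    - [0.27, 0.08, -0.09]
    - [0.304, 0.082, -0.104]
    - [0.304, 0.082, -0.104]
    - [0.304, 0.082, -0.104]
  rot:
    - [-0.0067, 0.0015, 0.075]
    - [-0.0134, 0.003, 0.15]
    - [-0.02, 0.0046, 0.225]
    - [-0.027, 0.006, 0.3]
    - [-0.0335, 0.0076, 0.375]
    - [-0.04, 0.009, 0.45]
    - [-0.047, 0.0107, 0.525]
    - [-0.054, 0.012, 0.6]
    - [-0.0605, 0.0137, 0.675]
    - [-0.067, 0.015, 0.75]
    - [-0.074, 0.0168, 0.825]
    - [-0.0806, 0.0183, 0.898]

```text
time_s: 30.4
tool_pos: [591.1, -39.0, 200.1]
ee_rot: [[-0.972, 0.222, -0.071], [0.228, 0.97, -0.089], [0.049, -0.103, -0.993]]
wrist_force: [0.1, -0.3, 0.3]
width: 93.5
gripper_force: 0.0
```

Request:
move_arm:
  claw: [1, 1, 1, 1, 1, 1, 1, 1, 1, 1, 1, 1]
  offset:
    - [0, 0, 0]
    - [0, 0, 0]
    - [0, 0, 0]
    - [0, 0, 0]
    - [0, 0, 0]
    - [0, 0, 0]
    - [0, 0, 0]
    - [0, 0, 0]
    - [0, 0, 0]
    - [0, 0, 0]
    - [0, 0, 0]
    - [0, 0, 0]
  rot:
    - [-0.0067, 0.0015, 0.075]
    - [-0.0134, 0.003, 0.15]
    - [-0.02, 0.0046, 0.225]
    - [-0.027, 0.006, 0.3]
    - [-0.0335, 0.0076, 0.375]
    - [-0.04, 0.009, 0.45]
    - [-0.047, 0.0107, 0.525]
    - [-0.054, 0.012, 0.6]
    - [-0.0605, 0.0137, 0.675]
    - [-0.067, 0.015, 0.75]
    - [-0.074, 0.0168, 0.825]
    - [-0.0806, 0.0183, 0.898]

```text
time_s: 31.4
tool_pos: [591.1, -38.8, 199.9]
ee_rot: [[0.005, 1.0, 0.0], [1.0, -0.005, 0.0], [0.0, 0.0, -1.0]]
wrist_force: [-0.4, -0.1, -1.0]
width: 94.1
gripper_force: 0.0
```

Request:
move_arm:
  claw: [1, 1, 1, 1]
  offset:
    - [0, 0, 0]
    - [0, 0, 0]
    - [0, 0, 0]
    - [0, 0, 0]
  rot:
    - [0, 0, 0]
    - [0, 0, 0]
    - [0, 0, 0]
    - [0, 0, 0]

```text
time_s: 31.73
tool_pos: [591.5, -37.9, 199.6]
ee_rot: [[-0.003, 1.0, -0.0], [1.0, 0.003, 0.0], [0.0, -0.0, -1.0]]
wrist_force: [-0.5, 0.8, 0.5]
width: 93.9
gripper_force: 0.0
```

```bash
python3 - <<'E'
from h import *
c=bot.camera("wrist");s=[bot.observe() for _ in range(1)][0];D=np.array([[0,1,0],[1,0,0],[0,0,-1.]])
from scipy.spatial.transform import Rotation as Ro
print(s["tool_pos"],s["joint_positions"].round(1),Ro.from_matrix(s["ee_rot"].T@D).as_rotvec().round(4)/1.5)
for z in (105,):print(z,quad(c,"red",(238,150,402,478),z))
E
```

```text
[591.49452095 -37.8044114  199.59353021] [-10.4  17.5  84.6   0.   77.9 -10.6] [-0.00026667 -0.00026667  0.002     ]
105 ([314, 227, 13, 35, 403], array([591.9, -36.3]), array([27.3,  9.2]), 89.9)
```

Request:
move_arm:
  claw: [0.5, 0.5, 0.5, 0.5, 0.5, 0.5, 0.5, 0.5]
  offset:
    - [0, 0, 0]
    - [0, 0, 0]
    - [0, 0, 0.15]
    - [0, 0, 0.35]
    - [0, 0, 0.55]
    - [0, 0, 0.75]
    - [0, 0, 0.84]
    - [0, 0, 0.84]
  rot:
    - [0, 0, 0]
    - [0, 0, 0]
    - [0, 0, 0]
    - [0, 0, 0]
    - [0, 0, 0]
    - [0, 0, 0]
    - [0, 0, 0]
    - [0, 0, 0]

```text
time_s: 32.45
tool_pos: [588.5, -37.0, 69.8]
ee_rot: [[-0.003, 1.0, -0.008], [1.0, 0.003, 0.002], [0.002, -0.008, -1.0]]
wrist_force: [0.1, 1.2, -0.4]
width: 47.5
gripper_force: 0.0
```

Request:
move_arm:
  claw: [0, 0, 0, 0, 0, 0, 0, 0, 0, 0, 0]
  offset:
    - [0, 0, 0]
    - [0, 0, 0]
    - [0, 0, 0]
    - [0, 0, 0]
    - [0, 0, 0]
    - [0, 0, 0]
    - [0, 0, 0]
    - [0, 0, 0]
    - [0, 0, 0]
    - [0, 0, 0]
    - [0, 0, 0]
  rot:
    - [0, 0, 0]
    - [0, 0, 0]
    - [0, 0, 0]
    - [0, 0, 0]
    - [0, 0, 0]
    - [0, 0, 0]
    - [0, 0, 0]
    - [0, 0, 0]
    - [0, 0, 0]
    - [0, 0, 0]
    - [0, 0, 0]
  squeeze: 25

```text
time_s: 33.37
tool_pos: [591.5, -37.7, 74.4]
ee_rot: [[-0.002, 1.0, 0.0], [1.0, 0.002, 0.0], [0.0, 0.0, -1.0]]
wrist_force: [-1.5, 0.3, 5.7]
width: 9.8
gripper_force: 25.0
```

Request:
move_arm:
  claw: [0, 0, 0, 0, 0, 0, 0, 0]
  offset:
    - [0, 0, -0.05]
    - [0, 0, -0.12]
    - [0, 0, -0.22]
    - [0, 0, -0.34]
    - [0, 0, -0.46]
    - [0, 0, -0.55]
    - [0, 0, -0.55]
    - [0, 0, -0.55]
  rot:
    - [0, 0, 0]
    - [0, 0, 0]
    - [0, 0, 0]
    - [0, 0, 0]
    - [0, 0, 0]
    - [0, 0, 0]
    - [0, 0, 0]
    - [0, 0, 0]

```text
time_s: 34.03
tool_pos: [592.0, -37.7, 157.1]
ee_rot: [[-0.002, 1.0, 0.002], [1.0, 0.002, 0.0], [0.0, 0.002, -1.0]]
wrist_force: [-0.3, -0.2, 0.3]
width: 9.8
gripper_force: 25.0
```

Request:
move_arm:
  claw: [0, 0, 0, 0, 0]
  offset:
    - [-0.15, 0.02, 0]
    - [-0.3, 0.04, 0]
    - [-0.45, 0.06, 0]
    - [-0.6, 0.07, 0]
    - [-0.74, 0.079, 0]
  rot:
    - [0, 0, 0]
    - [0, 0, 0]
    - [0, 0, 0]
    - [0, 0, 0]
    - [0, 0, 0]

```text
time_s: 34.45
tool_pos: [602.8, -149.5, 154.5]
ee_rot: [[-0.002, 1.0, -0.003], [1.0, 0.002, 0.001], [0.001, -0.003, -1.0]]
wrist_force: [-0.8, -0.6, -0.6]
width: 9.9
gripper_force: 25.0
```

Request:
move_arm:
  claw: [0, 0, 0, 0, 0, 0, 0, 0, 0, 0]
  offset:
    - [-0.15, 0.02, 0]
    - [-0.3, 0.04, 0]
    - [-0.45, 0.06, 0]
    - [-0.6, 0.07, 0]
    - [-0.738, 0.079, 0]
    - [-0.738, 0.079, 0]
    - [-0.738, 0.079, 0]
    - [-0.738, 0.079, 0]
    - [-0.738, 0.079, 0]
    - [-0.738, 0.079, 0]
  rot:
    - [0, 0, 0.04]
    - [0, 0, 0.08]
    - [0, 0, 0.12]
    - [0, 0, 0.166]
    - [0, 0, 0.166]
    - [0, 0, 0.166]
    - [0, 0, 0.166]
    - [0, 0, 0.166]
    - [0, 0, 0.166]
    - [0, 0, 0.166]

```text
time_s: 35.28
tool_pos: [615.4, -257.9, 155.9]
ee_rot: [[0.243, 0.97, -0.001], [0.97, -0.243, 0.001], [0.001, -0.001, -1.0]]
wrist_force: [-0.6, 0.1, -0.9]
width: 10.3
gripper_force: 25.0
```

```bash
python3 - <<'E'
from h import *
import pickle
c=bot.camera("wrist");d=bot.camera("side");s=bot.camera("scene");o=bot.observe();t=o["tool_pos"];print(t,o["ee_rot"].round(3).tolist(),o["width"],o["wrist_force"])
pickle.dump((c,s,d),open("D.pkl","wb"))
a=s["color"][130:230,330:430];b=d["color"][225:365,340:480]
cv2.imwrite("pics/hold.png",np.hstack([cv2.resize(a,(400,400),interpolation=2),cv2.resize(b,(400,400),interpolation=2)])[:,:,::-1])
E
```

```text
[ 615.66190212 -258.41054719  156.17198252] [[0.243, 0.97, -0.0], [0.97, -0.243, 0.001], [0.0, -0.0, -1.0]] 10.048567882886593 [ 0.22284559 -0.75243061 -0.08678016]
```

View pics/hold.png

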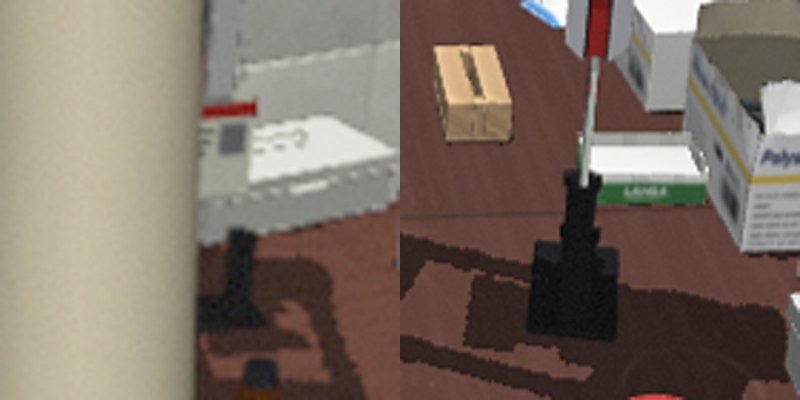

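The held card is above the holder, seen edge-on from the side at crop (598,60) to (585,185), with the guide's top at (582,175). I'll check its tilt against the projected vertical.

```bash
python3 - <<'E'
from h import *
import pickle
c,s,d=pickle.load(open("D.pkl","rb"));t=np.array([615.5,-258.6,156])
def px(c,P):
    T=np.linalg.inv(c["cam_to_world"]);q=c["camera_matrix"]@(T[:3,:3]@P+T[:3,3]);return (q[:2]/q[2])
f=lambda p:((p-[340,225])*400/140).round(0)
ey=np.array([.243,.97,0])
for n,w in(("near",-30),("mid",0),("far",30)):
    for z in(160,90):print(n,z,f(px(d,t+ey*w+[0,0,z-156])))
# holder guides expected tops
H=np.array([615.2,-260.3,0])
for w in(-38,38):
    for z in(6,60):print("guide",w,z,f(px(d,H+ey*w+[0,0,z])))
# card edges measured by rows in the side view (light pixels)
v=cv2.cvtColor(d["color"],cv2.COLOR_RGB2HSV)
for r in range(244,292,4):
    u=np.nonzero((v[r,535-2+0-0:0:1,2]>0))[0] if 0 else np.nonzero((v[r,530:580,2]>115)&(v[r,530:580,1]<60))[0] if 0 else np.nonzero((v[r,392:422,2]>110)&(v[r,392:422,1]<70))[0]+392
    print(r,u.min() if len(u) else None,u.max() if len(u) else None,((u.mean()-340)*400/140).round(1) if len(u) else None)
E
```

```text
near 160 [196.  67.]
near 90 [185. 182.]
mid 160 [197.  42.]
mid 90 [186. 154.]
far 160 [198.  18.]
far 90 [188. 128.]
guide -38 6 [173. 321.]
guide -38 60 [180. 239.]
guide 38 6 [176. 246.]
guide 38 60 [184. 168.]
244 402 419 208.6
248 407 419 209.8
252 407 420 210.0
256 407 408 192.9
260 406 408 191.4
264 406 407 190.0
268 405 407 188.6
272 403 421 207.0
276 403 421 205.7
280 403 421 205.7
284 404 421 207.1
288 403 421 209.8
```

Request:
move_arm:
  claw: [0, 0, 0, 0, 0, 0, 0, 0, 0, 0]
  offset:
    - [0, 0, 0.06]
    - [0, 0, 0.12]
    - [0, 0, 0.17]
    - [0, 0, 0.2]
    - [0, 0, 0.23]
    - [0, 0, 0.26]
    - [0, 0, 0.29]
    - [0, 0, 0.32]
    - [0, 0, 0.34]
    - [0, 0, 0.34]
  rot:
    - [0, 0, 0]
    - [0, 0, 0]
    - [0, 0, 0]
    - [0, 0, 0]
    - [0, 0, 0]
    - [0, 0, 0]
    - [0, 0, 0]
    - [0, 0, 0]
    - [0, 0, 0]
    - [0, 0, 0]

```text
time_s: 36.27
tool_pos: [615.2, -259.1, 104.1]
ee_rot: [[0.245, 0.97, -0.001], [0.97, -0.245, 0.001], [0.001, -0.002, -1.0]]
wrist_force: [-0.1, 0.7, 0.4]
width: 9.8
gripper_force: 25.0
```

Request:
move_arm:
  claw: [0, 0, 0, 0, 0, 0, 0, 0, 0, 0]
  offset:
    - [0, 0, 0.03]
    - [0, 0, 0.06]
    - [0, 0, 0.09]
    - [0, 0, 0.12]
    - [0, 0, 0.15]
    - [0, 0, 0.18]
    - [0, 0, 0.2]
    - [0, 0, 0.215]
    - [0, 0, 0.222]
    - [0, 0, 0.222]
  rot:
    - [0, 0, 0]
    - [0, 0, 0]
    - [0, 0, 0]
    - [0, 0, 0]
    - [0, 0, 0]
    - [0, 0, 0]
    - [0, 0, 0]
    - [0, 0, 0]
    - [0, 0, 0]
    - [0, 0, 0]

```text
time_s: 37.1
tool_pos: [615.4, -259.1, 72.4]
ee_rot: [[0.244, 0.97, -0.001], [0.97, -0.244, 0.001], [0.0, -0.001, -1.0]]
wrist_force: [-1.6, 0.6, 3.6]
width: 9.5
gripper_force: 25.0
```

Request:
move_arm:
  claw: [0, 0, 0, 0.5, 0.5, 0.5, 0.5, 0.5, 0.5, 0.5, 0.5, 0.5]
  offset:
    - [0, 0, 0.007]
    - [0, 0, 0.007]
    - [0, 0, 0.007]
    - [0, 0, 0]
    - [0, 0, 0]
    - [0, 0, 0]
    - [0, 0, -0.1]
    - [0, 0, -0.3]
    - [0, 0, -0.5]
    - [0, 0, -0.75]
    - [0, 0, -1]
    - [0, 0, -1]
  rot:
    - [0, 0, 0]
    - [0, 0, 0]
    - [0, 0, 0]
    - [0, 0, 0]
    - [0, 0, 0]
    - [0, 0, 0]
    - [0, 0, 0]
    - [0, 0, 0]
    - [0, 0, 0]
    - [0, 0, 0]
    - [0, 0, 0]
    - [0, 0, 0]

```text
time_s: 38.1
tool_pos: [619.4, -261.3, 230.1]
ee_rot: [[0.244, 0.97, 0.013], [0.97, -0.244, -0.007], [-0.003, 0.014, -1.0]]
wrist_force: [0.7, -1.0, 1.2]
width: 47.0
gripper_force: 0.0
```

Request:
move_arm:
  claw: [1, 1, 1, 1, 1, 1]
  offset:
    - [0, -0.2, 0]
    - [0, -0.4, 0]
    - [0, -0.6, 0]
    - [0, -0.8, 0]
    - [0, -1, 0]
    - [0, -1, 0]
  rot:
    - [0, 0, 0]
    - [0, 0, 0]
    - [0, 0, 0]
    - [0, 0, 0]
    - [0, 0, 0]
    - [0, 0, 0]

```text
time_s: 38.6
tool_pos: [464.6, -220.3, 221.4]
ee_rot: [[0.245, 0.97, -0.005], [0.97, -0.245, 0.002], [0.001, -0.006, -1.0]]
wrist_force: [-0.2, -0.2, -0.3]
width: 83.3
gripper_force: 0.0
```

```bash
python3 - <<'E'
from h import *
s=bot.camera("scene");d=bot.camera("side");o=bot.observe();print(o["tool_pos"],o["time_s"])
# tab top: mask in both views -> triangulate top row centre; expect ~(615,-260,103)
out=[]
for c,B in((s,(350,150,410,215)),(d,(380,225,425,320))):
    m,st,ce=mask(c,"red",B);u=np.nonzero(m[st[1]])[0].mean();out.append((c,(ce[0],ce[1]),st));print(st,ce)
print("tab+band centroid",tri(out[0][0],out[0][1],out[1][0],out[1][1]))
m1,_,_=mask(s,"blue",(150,150,300,262));m2,_,_=mask(d,"blue",(300,150,420,280));print("blue",axis(s,m1,d,m2)[0].round(1))
for n,c,p in(("s white",s,(246,260)),("d",d,(282,196)),("s black",s,(394,224)),("d",d,(297,285))):print(n,c["color"][p[1],p[0]])
E
```

```text
[ 469.75592754 -222.55941641  221.96828924] 38.7
[385 186   6   2  12] [387.5 186.5]
[401 270   7  23 131] [404.1221374  281.04580153]
tab+band centroid (array([ 605.4162175 , -266.94691357,   80.27969406]), np.float64(24.20879168291627))
blue [616.9 217.9]
s white [205 202 191]
d [161 160 157]
s black [39 44 42]
d [32 32 35]
```

```bash
python3 - <<'E'
from h import *
d=bot.camera("side");c=bot.camera("wrist")
def px(c,P):
    T=np.linalg.inv(c["cam_to_world"]);q=c["camera_matrix"]@(T[:3,:3]@P+T[:3,3]);return (q[:2]/q[2])
for z in(103,75):print(z,px(d,np.array([615.2,-260.,z])).round(1))
m,st,ce=mask(d,"red",(380,225,425,320));v=np.nonzero(m);print("tab rows",v[0].min(),v[0].max(),"top u",v[1][v[0]<274].mean(),"low u",v[1][v[0]>286].mean())
print("wrist tab top z103",quad(c,"red",(150,100,500,380),103))
E
```

```text
103 [405.9 272.4]
75 [404.5 287.6]
tab rows 270 292 top u 404.5 low u 403.625
wrist tab top z103 ([466, 201, 27, 58, 652], array([ 611.1, -250.5]), array([51.6, 23.6]), 75.9)
```

```bash
python3 -c "
from plant import bot
print(bot.hand_in())"
```

```text
the job is handed in; nothing more can be done
None
```

I handed the job in at about 39 s: the yellow, green and blue pots are nested on the white base, the red-capped vial stands upright in the blue pot, and I never touched the white- and black-capped vials. The card is home in the black holder, which I checked from its seating height and the side camera, since I had no picture views left to look at it directly.

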